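# Sticker the sawn walnut boards to dry

## Robot

A 6-joint arm with a two-finger parallel gripper is mounted at the origin on the work surface. World frame = base frame: x ahead of the robot, y to its left, z up, the work surface at z = 0. Lengths are in m, angles in rad, forces in N, time in s.
With the tool pointing down it reaches from about 0.35 to 0.8 m from the base axis. Payload 7.3 kg.
Tool frame: the origin (TCP) lies at the very end of the fingers, on their centre line; the grasp point (between the pads) lies 19 mm behind it; y points along the fingers, z is the direction in which the jaws open and shut, and the axes are right-handed (so a half turn about y gives the same grasp; the last joint's range is limited). The gripper opens to 85 mm and grips with 20 to 120 N. Pads are 22 mm wide; open, the fingers measure 114 mm over their backs; the gripper's body (76 mm by 85 mm) begins 54 mm behind the grasp point. The pads swing forward as they close: fully open they stand 13 mm farther back than shut.
Start: joints at [1.103, 0.342, 1.524, -0, 1.275, -0.146], TCP at [0.166, 0.498, 0.231] pointing down, gripper open.
Joint ranges: [-2.53, 2.53], [-0.77, 2.02], [0.04, 2.7], [-1, 4.14], [0.28, 2.66], [-3.11, 3.11]. Speed limits (rad/s): [2.57, 2.57, 3.14, 3.14, 3.14, 3.14].

## Interface

Orientations are given as [roll, pitch, yaw] about the fixed x, y, z axes, in that order (R = Rz(yaw) Ry(pitch) Rx(roll)).
In Python, from plant import bot gives the robot as it stands.
- The arm moves only by the shell command python3 -m handwheel 'ROWS' [FORCE]. ROWS is JSON, one flat list of numbers, 7 for each row, row after row: the gripper command: -1 is fully open, 1 is shut, values between are in proportion, then the shift along the tool's x, y, z in m, then the turn, a rotation vector about the tool's x, y, z in rad. A call has 1 to 20 rows; each row shifts and turns the commanded pose from where the row before left it, along the tool's axes as they then stand; what a row does not reach is not made up. A row lasts 1/10 s, in which the tool goes at most 50 mm and 8.59 degrees, less where a joint would pass 70% of its speed; a pose out of reach is approached as far as the arm can. A call is refused whole if a number of a shift passes 0.05 or a number of a turn 0.15, either way. A call with a gripper value outside its range is refused whole. The fingers move at their own pace and stop on an object; FORCE is the grip in N (left out, the last holds). Time passes only in rows, so rows that do not move let the fingers close. It gives the time, the measured TCP pose, the force and the opening at its end, in the units of the state.
- bot.state(): the state, without advancing time (a new reading comes with each control period).
- bot.grab_frame(name): name is "scene" or "side" or "wrist"; returns a dict with "image" (400x640x3 uint8, blue, green, red), "depth" (400x640 float32, m along the optical axis (not along the pixel's ray), 0 where there is no reading), "K" (3x3 intrinsics, pixels), "R" (3x3) and "t" (3): a world point X has camera coordinates R X + t; the wrist camera has in their place "hand_eye" (4x4, takes a point from camera to tool coordinates, whose origin is the TCP and whose axes are the tool frame's). Camera axes: x right, y down, z forward; pixel columns grow to the right and rows downward; lengths in m; the calibration is good to about 2 mm. A picture is of the moment at which its call begins: read the wrist's pose just before it.
- bot.hand_in(): hands the job in, once; it reports no verdict.
The state is a dict: "time_s": time; "joints": joint angles; "qd": joint speeds; "joint_torque": joint torques, N m; "tcp_pos": TCP position; "orientation": TCP orientation; "contact_force": force on the tool from outside, world axes, zero at the start; "moment": the same for the moment, N m; "width": opening from 0.0 (shut) to 1.0 (fully open).
Only numpy, scipy, OpenCV 4.12 (cv2) and the standard library are available. Lean on these libraries where they do the work, as an engineer would, in place of code of your own. Each camera call takes 0.05 s, during which the arm holds its last target.

## Task

Stack the two dark walnut boards to dry flat: the lower one already lies on the bench and has two chalk lines drawn across it. Lay the pale and the red spacer strip across it, one centred along each chalk line, then lay the other walnut board on the two strips, squarely above the lower board, and set one iron weight on top of that board over each strip (which strip or weight goes to which end is all the same). Set the weights down without dropping them, leave the pale maple board where it lies and do not knock the glue bottle over.

Things in the scene. Friction and masses are not known exactly. Their poses are not given: they have to be found in the camera images.
- lower_board: Dark brown walnut board with two pale chalk lines across its top, 230 x 55 x 16 mm, lying flat; it is held fast to the bench and does not shift. Origin: centre of its underside; x along its length, y across, z up. The chalk lines run along y at x = +80 mm and x = -80 mm; its top is at z = 16 mm.
- upper_board: Loose dark brown walnut board without chalk lines, 230 x 55 x 16 mm, about 0.14 kg, lying flat on the bench. Origin: centre of its underside; x along its length. On the strips its underside lies 30 mm above the bench and its top 46 mm.
- maple_board: Loose pale maple board of the same size, 230 x 55 x 16 mm, not part of the job. Origin: centre of its underside; x along its length.
- pale_strip: Loose spacer strip (sticker) of pale, cream-coloured wood, 90 x 14 x 14 mm, about 14 g, lying flat. Origin: centre of its underside; x along its length.
- red_strip: Loose spacer strip (sticker) of red-stained wood, 90 x 14 x 14 mm, about 14 g, lying flat. Origin: centre of its underside; x along its length.
- black_weight: Black bench weight: round iron body 52 mm across and 30 mm high, above it a thin neck (14 mm) and a bare steel knob 25 mm across from 42 to 66 mm height, about 0.5 kg. Origin: centre of its underside, z up along the knob.
- green_weight: Green bench weight: round iron body 52 mm across and 30 mm high, above it a thin neck (14 mm) and a bare steel knob 25 mm across from 42 to 66 mm height, about 0.5 kg. Origin: centre of its underside, z up along the knob.
- glue_bottle: Yellow wood-glue bottle with orange nozzle standing at the left side, 58 mm across, 158 mm high. Origin: centre of its underside; z up. Not part of the job.

How it is judged:
By the outcome, as a careful person would: the job done as asked, in the order asked, and still so for the second after the job is handed in, with the robot touching nothing.
It also fails if it takes over 120 s, if anything falls off the work surface, if the arm or the gripper's body presses on something with over 40 N, if the wrist force passes 120 N, or if a joint passes its speed limit or range.

## Working session

There is one attempt and no reset: what is moved stays moved. The work goes in short steps, Python scripts to look and compute and a shell command to move; the robot and the scene stay as the last step left them, time stands still between calls to the robot, and variables do not carry over. Pictures are saved under pics/ and viewed, and the job is handed in when it is done.

```bash
ls; mkdir -p pics
python3 - <<'E'
from plant import bot
import cv2,numpy as np
s=bot.state();print(s)
for n in("scene","side","wrist"):
    f=bot.grab_frame(n);cv2.imwrite(f"pics/{n}0.png",f["image"])
    np.savez(f"{n}0.npz",**f)
    print(n,f["K"],f.get("R"),f.get("t"),f.get("hand_eye"))
E
```

```text
pics
{'time_s': 0.0, 'joints': array([ 1.10300096e+00,  3.42752235e-01,  1.52501568e+00,  3.67336889e-06,
        1.27536301e+00, -1.46002148e-01]), 'qd': array([-0.00024371, -0.00043618, -0.00043478, -0.001414  , -0.00169057,
        0.00022217]), 'joint_torque': array([ 2.10959668e-03, -4.33667314e+01, -2.46011907e+01, -3.78137918e-05,
        7.78369023e-03, -2.02591480e-05]), 'tcp_pos': array([0.16584266, 0.49770819, 0.23061109]), 'orientation': array([-1.57231772e+00,  2.27268171e-04, -3.21794467e-01]), 'contact_force': array([-0.06516605,  0.7390899 , -0.08113345]), 'moment': array([-0.02939992,  0.00068133,  0.02727284]), 'width': 1.003704055266304}
scene [[365.44201527   0.         320.87354588]
 [  0.         365.44201527 195.80835145]
 [  0.           0.           1.        ]] [[ 0.53905816  0.84215095 -0.0140743 ]
 [ 0.71416882 -0.46586817 -0.52242678]
 [-0.44651897  0.27156699 -0.85256799]] [-0.37195151 -0.35019025  1.15605024] None
side [[443.83104306   0.         318.34357339]
 [  0.         443.83104306 201.2663381 ]
 [  0.           0.           1.        ]] [[ 0.87793766 -0.47865353  0.01078279]
 [-0.27127212 -0.51586777 -0.81258346]
 [ 0.39450844  0.71047255 -0.5827451 ]] [-0.4449638   0.21701092  1.01561213] None
wrist [[289.42307186   0.         319.90418368]
 [  0.         289.42307186 201.30537294]
 [  0.           0.           1.        ]] None None [[ 6.75610775e-04  9.64824754e-01  2.62893014e-01 -6.73398244e-02]
 [-8.48104718e-04 -2.62892426e-01  9.64824778e-01 -1.42790546e-01]
 [ 9.99999412e-01 -8.74806822e-04  6.40659471e-04  1.01826937e-03]
 [ 0.00000000e+00  0.00000000e+00  0.00000000e+00  1.00000000e+00]]
```

View pics/scene0.png

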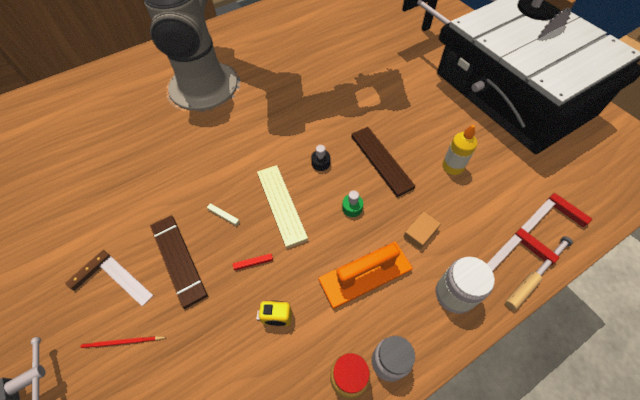

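View pics/side0.png

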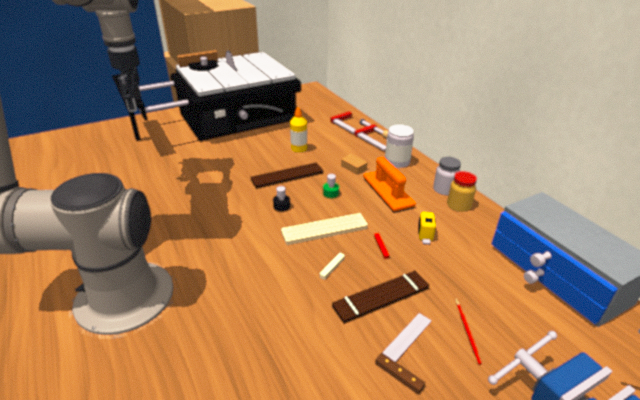

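View pics/wrist0.png

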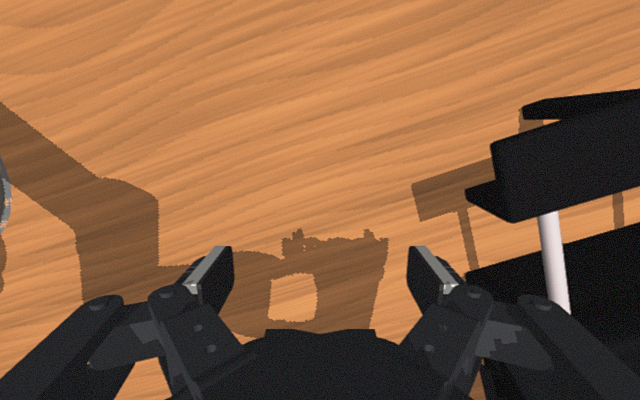

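The scene view shows the lower board with chalk lines at (178,262), maple at (282,206), the upper board at (382,160), the pale strip at (223,214), the red strip at (253,262), the black weight at (320,158), the green weight at (353,204) and the glue bottle at (460,150). The side view shows all of them too.

```bash
cat > h.py <<'E'
import cv2,numpy as np
def ray(f,uv,z):
    uv=np.atleast_2d(uv).astype(float)
    d=np.c_[uv,np.ones(len(uv))]@np.linalg.inv(f["K"]).T
    R,t=f["R"],f["t"];c=-R.T@t;D=d@R
    s=(z-c[2])/D[:,2];return c+D*s[:,None]
def pts(f,mask):
    v,u=np.nonzero(mask);z=f["depth"][v,u];k=z>0;u,v,z=u[k],v[k],z[k]
    P=np.c_[u,v,np.ones(len(u))]@np.linalg.inv(f["K"]).T*z[:,None]
    return np.c_[u,v],(P-f["t"])@f["R"]
def tool2cam(f,s):
    # world->cam for the wrist
    from scipy.spatial.transform import Rotation as Ro
    T=np.eye(4);T[:3,:3]=Ro.from_euler("xyz",s["orientation"]).as_matrix();T[:3,3]=s["tcp_pos"]
    M=np.linalg.inv(T@f["hand_eye"]);f["R"],f["t"]=M[:3,:3],M[:3,3];return f
def hsvmask(f,lo,hi):return cv2.inRange(cv2.cvtColor(f["image"],cv2.COLOR_BGR2HSV),lo,hi)
def rect(xy):
    (c,s,a)=cv2.minAreaRect((xy*1000).astype(np.float32))
    if s[0]<s[1]:s=s[::-1];a+=90
    a=(a+90)%180-90
    return np.round(c,1),np.round(s,1),round(a,1)
E
python3 - <<'E'
from h import *
for n in("scene","side"):
    f=dict(np.load(n+"0.npz"))
    uv,P=pts(f,np.ones((400,640)))
    k=(abs(P[:,2])<.1); print(n,"bench z pct",np.percentile(P[k,2],[5,25,50,75,95]))
    hsv=cv2.cvtColor(f["image"],cv2.COLOR_BGR2HSV)
    pk={"scene":[(178,262),(282,206),(382,160),(223,214),(253,262),(320,162),(353,208),(320,150),(353,196),(200,230)],"side":[(382,296),(325,228),(287,176),(332,265),(382,245),(282,205),(331,189)]}[n]
    for u,v in pk: print((u,v),hsv[v,u])
E
```

```text
scene bench z pct [-0.00228103 -0.00051614  0.00059146  0.0019248   0.03496267]
(178, 262) [ 11 143  96]
(282, 206) [ 31  51 239]
(382, 160) [ 11 161  84]
(223, 214) [ 32  29 240]
(253, 262) [  2 201 239]
(320, 162) [113  32  32]
(353, 208) [ 69 203  93]
(320, 150) [ 11  20 222]
(353, 196) [  8  21 222]
(200, 230) [ 13 158 178]
side bench z pct [-0.0237089  -0.00051635  0.00087645  0.00320624  0.07352474]
(382, 296) [ 11 186  78]
(325, 228) [ 27  63 253]
(287, 176) [ 11 232  87]
(332, 265) [ 30  25 255]
(382, 245) [  0 255 251]
(282, 205) [165  85  30]
(331, 189) [ 71 255 184]
```

Run:
```python
from h import *
objs={"lower":((178,262),(382,296),.016,.14),"maple":((282,206),(325,228),.016,.14),"upper":((382,160),(287,176),.016,.14),"pale":((223,214),(332,265),.014,.06),"red":((253,262),(382,245),.014,.06),
"black":((320,158),(282,203),.06,.06),"green":((353,204),(331,187),.06,.06),"bottle":((460,155),(299,135),.1,.06)}
for i,n in enumerate(("scene","side")):
    f=dict(np.load(n+"0.npz"));uv,P=pts(f,np.ones((400,640)))
    hs=cv2.cvtColor(f["image"],cv2.COLOR_BGR2HSV)[uv[:,1],uv[:,0]].astype(int)
    for o,v in objs.items():
        c=ray(f,v[i],v[2])[0,:2];near=np.hypot(*(P[:,:2]-c).T)<v[3]
        if o in("lower","maple","upper","pale","red"):
            col=hs[:,2]<130 if o in("lower","upper") else (hs[:,1]<110)&(hs[:,2]>150) if o in("maple","pale") else ((hs[:,0]<6)&(hs[:,1]>150)&(hs[:,2]>120))
            if o=="lower": col|=(hs[:,1]<110)
            k=near&col&(P[:,2]>v[2]-.005)&(P[:,2]<v[2]+.008)
            m=np.zeros((400,640),np.uint8);m[uv[k,1],uv[k,0]]=1
            nn,L,st,_=cv2.connectedComponentsWithStats(m);b=1+np.argmax(st[1:,4]);vv,uu=np.nonzero(L==b)
            Q=ray(f,np.c_[uu,vv],v[2]);print(n,o,rect(Q[:,:2]),"mean",np.round(Q[:,:2].mean(0)*1000,1),len(uu))
        else:
            k=near&(P[:,2]>.045)&(P[:,2]<(.075 if o!="bottle" else .2))
            q=P[k];print(n,o,"knob mean",np.round(q.mean(0)*1000,1),"bounds",np.round(q.min(0)*1000),np.round(q.max(0)*1000),k.sum())
```

```text
scene lower (array([ 517.3, -281.2]), array([230.3,  55.3]), -1.9) mean [ 524.5 -281.5] 2250
scene maple (array([519.9, -10.2]), array([231.6,  55.1]), -10.5) mean [526.4 -11.5] 1788
scene upper (array([547.1, 282. ]), array([229.4,  58. ]), -4.4) mean [553.3 282.1] 1457
scene pale (array([ 466.2, -144.4]), array([90.8, 15.2]), 26.3) mean [ 466.6 -143.9] 198
scene red (array([ 617.3, -138.6]), array([88., 15.]), 73.3) mean [ 617.1 -138.7] 232
scene black knob mean [464.7 142.   61.2] bounds [450. 132.  45.] [475. 155.  69.] 102
scene green knob mean [624.1 132.4  61.9] bounds [610. 122.  45.] [634. 146.  69.] 120
scene bottle knob mean [669.9 420.1  99.5] bounds [636. 403.  45.] [692. 454. 159.] 810
side lower (array([ 514.3, -284.5]), array([230.7,  59.1]), -1.9) mean [ 509.4 -284.6] 1902
side maple (array([518.3, -14.2]), array([230.8,  63.6]), -10.5) mean [515.8 -12.5] 1187
side upper (array([544.2, 277.9]), array([229.5,  61.9]), -4.7) mean [541.8 279.2] 696
side pale (array([ 465.5, -147.2]), array([92.9, 16.1]), 26.0) mean [ 463.6 -147. ] 171
side red (array([ 613.5, -142. ]), array([88.7, 12.7]), 73.4) mean [ 613.4 -143.2] 112
side black knob mean [459.4 135.9  57.9] bounds [450. 129.  45.] [472. 145.  70.] 60
side green knob mean [619.4 129.   59.4] bounds [609. 119.  45.] [633. 145.  68.] 75
side bottle knob mean [650.2 407.1  75.6] bounds [640. 401.  46.] [662. 413. 108.] 61
```

```bash
cat > d.py <<'E'
import sys;from h import *
from plant import bot
from scipy.spatial.transform import Rotation as Ro
s=bot.state();R=Ro.from_euler("xyz",s["orientation"]).as_matrix()
x,y,z,yaw=map(float,sys.argv[1:5])
D=R.T@(np.array([x,y,z])/1000-s["tcp_pos"])
T=Ro.from_euler("xyz",[-np.pi/2,0,np.radians(yaw)]).as_matrix()
rv=Ro.from_matrix(R.T@T).as_rotvec()
print("shift now-axes mm",np.round(D*1000,1),"shift in target axes",np.round(T.T@R@D*1000,1),"turn rad",np.round(rv,3),"t",s["time_s"],"w",round(s["width"],3),"F",np.round(s["contact_force"],1))
E
python3 -m handwheel '[-1,0.034,0,-0.016,0,0,0,-1,0.034,0,-0.016,0,0,0,-1,0.034,0,-0.016,0,0,0,-1,0.034,0,-0.016,0,0,0,-1,0.034,0,-0.016,0,0,0,-1,0.034,0,-0.016,0,0,0,-1,0.034,0,-0.016,0,0,0,-1,0.034,0,-0.016,0,0,0,-1,0.034,0,-0.016,0,0,0,-1,0.034,0,-0.016,0,0,0,-1,0.015,0,-0.035,0,0,0,-1,0.015,0,-0.035,0,0,0,-1,0.015,0,-0.035,0,0,0,-1,0.015,0,-0.035,0,0,0,-1,0.015,0,-0.035,0,0,0,-1,0.015,0,-0.035,0,0,0,-1,0.015,0,-0.035,0,0,0,-1,0.015,0,-0.035,0,0,0,-1,0.015,0,-0.035,0,0,0,-1,0.015,0,-0.035,0,0,0]' 30; python3 d.py 466 -145 180 -153.8
```

```text
time_s: 2.15
tcp_pos: [0.4693, -0.1423, 0.2311]
orientation: [-1.571, 0.0, -0.322]
contact_force: [-0.3, 0.2, 0.6]
width: 1.005
shift now-axes mm [-2.3 51.1 -3.7] shift in target axes [ 4.2 51.1  1. ] turn rad [ 0.     2.362 -0.   ] t 2.15 w 1.005 F [-0.3  0.2  0.6]
```

```bash
python3 -m handwheel '[-1,0,0,0,0,0.14,0,-1,0,0,0,0,0.14,0,-1,0,0,0,0,0.14,0,-1,0,0,0,0,0.14,0,-1,0,0,0,0,0.14,0,-1,0,0,0,0,0.14,0,-1,0,0,0,0,0.14,0,-1,0,0,0,0,0.14,0,-1,0,0,0,0,0.14,0,-1,0,0,0,0,0.14,0,-1,0,0,0,0,0.14,0,-1,0,0,0,0,0.14,0,-1,0,0,0,0,0.14,0,-1,0,0,0,0,0.14,0,-1,0,0,0,0,0.14,0,-1,0,0,0,0,0.14,0,-1,0,0,0,0,0.126,0,-1,0,0,0,0,0,0]'; python3 d.py 466 -145 180 -153.8
```

```text
time_s: 3.95
tcp_pos: [0.4694, -0.1407, 0.231]
orientation: [-1.571, -0.0, -2.689]
contact_force: [0.1, 0.4, 0.6]
width: 0.999
shift now-axes mm [ 5.  51.   2.4] shift in target axes [ 5.  51.   2.4] turn rad [ 0.001 -0.005  0.   ] t 3.95 w 0.999 F [0.1 0.4 0.6]
```

```bash
cat > w.py <<'E'
import sys;from h import *
from plant import bot
def wrist(name):
    s=bot.state();f=tool2cam(bot.grab_frame("wrist"),s);cv2.imwrite(f"pics/{name}.png",f["image"]);np.savez(name+".npz",**f);return f
def blob(f,mask,z,seed,r=.15,tol=.006):
    uv,P=pts(f,mask);k=(abs(P[:,2]-z)<tol)&(np.hypot(*(P[:,:2]-np.array(seed)/1000).T)<r)
    m=np.zeros((400,640),np.uint8);m[uv[k,1],uv[k,0]]=1
    n,L,st,_=cv2.connectedComponentsWithStats(m);b=1+np.argmax(st[1:,4]);v,u=np.nonzero(L==b)
    Q=ray(f,np.c_[u,v],z);return rect(Q[:,:2]),np.round(Q[:,:2].mean(0)*1000,1),(int(u.mean()),int(v.mean())),len(u)
PALE=((0,0,150),(179,110,255));DARK=((0,0,0),(179,255,130));RED1=((0,150,100),(6,255,255))
E
python3 - <<'E'
from w import *
f=wrist("w1");print(blob(f,hsvmask(f,*PALE),.014,(466,-145),.06))
uv,P=pts(f,np.ones((400,640)));k=abs(P[:,2])<.01;print(np.median(P[k,2]))
E
```

```text
((array([ 464.8, -141.1]), array([88.6, 13. ]), 25.9), array([ 465.7, -140.6]), (320, 179), 767)
0.0002594188178733812
```

View pics/w1.png

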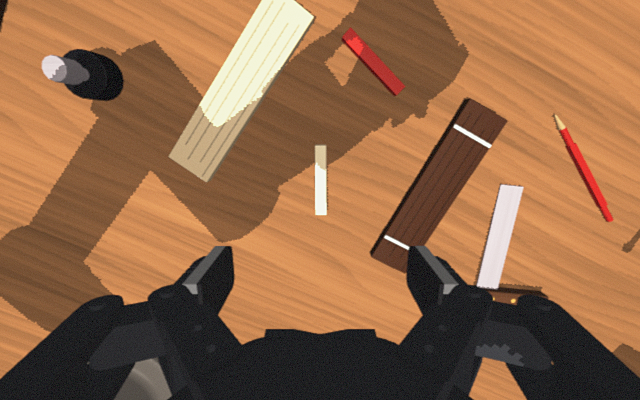

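```bash
python3 -m handwheel '[-1,0.004,0.035,-0.001,0,0,0,-1,0,0.035,0,0,0,0,-1,0,0.035,0,0,0,0,-1,0,0.035,0,0,0,0,-1,0,0.035,0,0,0,0,-1,0,0.035,0,0,0,0,-1,0,0.01,0,0,0,0,-1,0,0.006,0,0,0,0,-1,0,0,0,0,0,0]' 30; python3 d.py 465 -141 3 -153.8
```

```text
time_s: 4.9
tcp_pos: [0.4659, -0.1418, 0.0057]
orientation: [-1.571, 0.0, -2.687]
contact_force: [-0.7, 0.3, 0.5]
width: 1.006
shift now-axes mm [ 0.5  2.7 -1.1] shift in target axes [ 0.5  2.7 -1.1] turn rad [-0.    -0.002 -0.   ] t 4.9 w 1.006 F [-0.7  0.3  0.5]
```

```bash
python3 -m handwheel '[-1,0,0.003,-0.001,0,0,0,1,0,0,0,0,0,0,1,0,0,0,0,0,0,1,0,0,0,0,0,0,1,0,0,0,0,0,0,1,0,0,0,0,0,0,1,0,0,0,0,0,0,1,0,0,0,0,0,0,1,0,0,0,0,0,0,1,0,0,0,0,0,0]' 30
python3 - <<'E'
from w import *
wrist("w2")
E
```

```text
time_s: 5.9
tcp_pos: [0.4653, -0.1408, 0.0026]
orientation: [-1.57, 0.0, -2.688]
contact_force: [-0.5, 0.1, 6.0]
width: 0.154
```

View pics/w2.png

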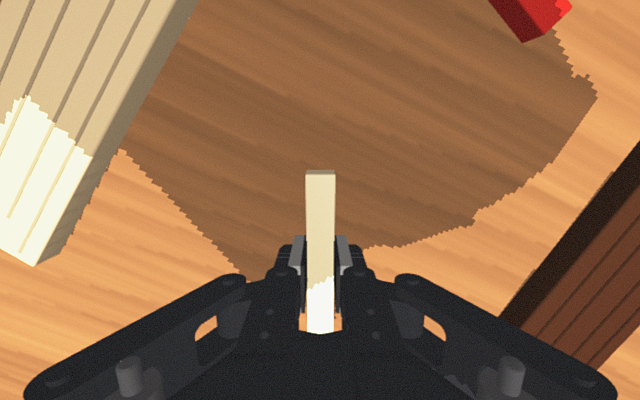

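The pale strip is gripped with its far end at (320,172). I'll measure its offset in the hand and the lower board's position from w1.

Run:
```python
from w import *
f=dict(np.load("w2.npz"));
g=cv2.cvtColor(f["image"],cv2.COLOR_BGR2HSV);print([tuple(g[v,320]) for v in range(164,182,2)])
yaw=-2.688;tx=np.array([np.cos(yaw),np.sin(yaw)])
for v in(170,175):
  p=ray(f,(320,v),.014)[0,:2]; print(v,(p-[.4653,-.1408])@tx*1000)
f=dict(np.load("w1.npz"));m=hsvmask(f,(0,0,0),(25,255,115))
uv,P=pts(f,m);
print(blob(f,m|hsvmask(f,(0,0,160),(179,70,255)),.016,(516,-283),.13,.005))
# chalk lines
m=hsvmask(f,(0,0,160),(179,90,255));n,L,st,c=cv2.connectedComponentsWithStats(m)
for i in range(1,n):
  if 60<st[i,4]<1500: 
    v,u=np.nonzero(L==i);Q=ray(f,np.c_[u,v],.016);print(c[i],st[i,4],rect(Q[:,:2]),Q.mean(0)[:2]*1000)
for nn in("scene","side"):
  f=dict(np.load(nn+"0.npz"));m=hsvmask(f,(0,0,140),(179,110,255));n,L,st,c=cv2.connectedComponentsWithStats(m)
  for i in range(1,n):
    v,u=np.nonzero(L==i);Q=ray(f,np.c_[u,v],.016)
    if 10<st[i,4]<500 and np.hypot(*(Q.mean(0)[:2]-[.516,-.283]))<.12: print(nn,c[i],st[i,4],rect(Q[:,:2]),Q.mean(0)[:2]*1000)
```

```text
[(np.uint8(12), np.uint8(139), np.uint8(147)), (np.uint8(13), np.uint8(140), np.uint8(146)), (np.uint8(14), np.uint8(143), np.uint8(141)), (np.uint8(21), np.uint8(65), np.uint8(145)), (np.uint8(19), np.uint8(73), np.uint8(146)), (np.uint8(18), np.uint8(80), np.uint8(197)), (np.uint8(23), np.uint8(56), np.uint8(240)), (np.uint8(23), np.uint8(58), np.uint8(236)), (np.uint8(22), np.uint8(59), np.uint8(237))]
170 -45.77587508041224
175 -43.46477666800761
((array([ 515. , -277.1]), array([227.9,  56.5]), -1.8), array([ 525.6, -276.9]), (439, 182), 7479)
[50.86571429 65.18285714] 350 (array([451.6, 193.4]), array([27.1, 18.9]), -24.7) [451.42237239 192.65783296]
[472.         135.64766839] 193 (array([ 594.8, -282.2]), array([53.6,  5. ]), 88.3) [ 594.86064945 -281.76631694]
[320.33783784 180.21253071] 814 (array([ 465.5, -141.5]), array([88.1, 14.3]), 25.9) [ 465.38133628 -141.27625711]
[396.24489796 241.8877551 ] 98 (array([ 434.9, -268.8]), array([38.1,  4.3]), 88.4) [ 434.89624179 -268.54801387]
scene [164.23214286 230.80357143] 56 (array([ 436. , -279.7]), array([52.4,  7.5]), 86.3) [ 435.83977762 -280.5844492 ]
scene [188.1038961  286.80519481] 77 (array([ 595.3, -284.2]), array([54.5,  7.1]), 88.3) [ 595.4568662  -283.99258181]
side [410.19178082 281.45205479] 73 (array([ 597.8, -282.7]), array([54. , 10.1]), 87.8) [ 597.54232313 -283.08321034]
side [351.03614458 304.74698795] 83 (array([ 437.4, -278. ]), array([56.4,  9.3]), 88.0) [ 437.38640345 -277.84558554]
```

```bash
python3 -m handwheel '[1,0,-0.02,0,0,0,0,1,0,-0.04,0,0,0,0,1,0,-0.04,0,0,0,0,1,0,0,0,0,-0.12,0,1,0,0,0,0,-0.12,0,1,0,0,0,0,-0.12,0,1,0,0,0,0,-0.12,0,1,0,0,0,0,-0.12,0,1,0,0,0,0,-0.12,0,1,0,0,0,0,-0.12,0,1,0,0,0,0,-0.12,0,1,0,0,0,0,-0.12,0,1,0,0,0,0,0,0]'; python3 d.py 435.5 -279.5 90 -91.9
```

```text
time_s: 7.25
tcp_pos: [0.4649, -0.1406, 0.102]
orientation: [-1.571, 0.0, -1.607]
contact_force: [0.5, -0.1, -0.0]
width: 0.151
shift now-axes mm [139.9  11.9 -24.4] shift in target axes [139.8  12.  -24.8] turn rad [ 0.001 -0.003 -0.   ] t 7.25 w 0.151 F [ 0.5 -0.1 -0. ]
```

```bash
python3 -m handwheel '[1,0.035,0.003,-0.006,0,0,0,1,0.035,0.003,-0.006,0,0,0,1,0.035,0.003,-0.006,0,0,0,1,0.035,0.003,-0.006,0,0,0,1,0,0,0,0,0,0,1,0,0,0,0,0,0]'
python3 - <<'E'
from w import *
f=wrist("w3")
E
```

```text
time_s: 7.85
tcp_pos: [0.4354, -0.2799, 0.0898]
orientation: [-1.571, 0.001, -1.612]
contact_force: [0.0, 1.1, -1.0]
width: 0.151
```

View pics/w3.png

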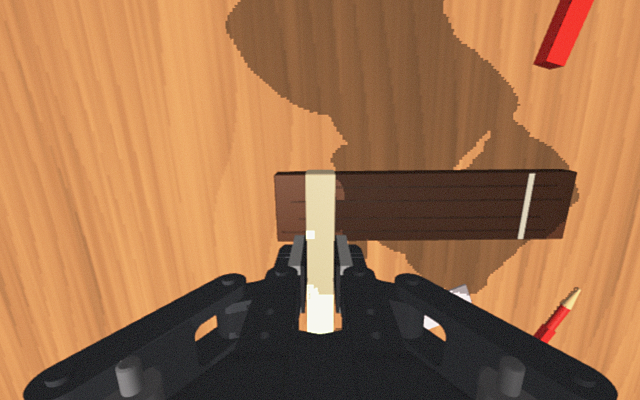

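The strip covers the near chalk line. The board's left end (275,172)–(277,240) and its far chalk line (528,206) are visible, so I'll use them.

Run:
```python
from w import *
f=dict(np.load("w3.npz"))
m=hsvmask(f,(0,0,0),(179,255,125))|hsvmask(f,(0,0,160),(179,90,255))
uv,P=pts(f,m);k=(abs(P[:,2]-.016)<.006)&(uv[:,1]<245)&(uv[:,1]>160)
Q=ray(f,uv[k],.016);
print(rect(Q[:,:2]))
m2=np.zeros((400,640),np.uint8);m2[uv[k,1],uv[k,0]]=255;cv2.imwrite("pics/m3.png",m2)
m=hsvmask(f,(0,0,160),(179,90,255));n,L,st,c=cv2.connectedComponentsWithStats(m)
for i in range(1,n):
  if 60<st[i,4]: 
    v,u=np.nonzero(L==i);Q=ray(f,np.c_[u,v],.016);print(c[i],st[i,4],rect(Q[:,:2]),Q.mean(0)[:2]*1000)
for p in [(275,172),(277,240),(575,170),(562,238),(305,172),(335,171)]: print(p,ray(f,p,.016)[0]*1000, ray(f,p,.090-.0026+.014)[0]*1000)
```

```text
(array([ 514.6, -278.7]), array([228.5,  55.8]), -1.8)
[525.96495957 205.57951482] 371 (array([ 595.3, -281.8]), array([52.7,  4.4]), 88.1) [ 595.30795208 -281.35656613]
[319.93768213 250.98587761] 4461 (array([ 433. , -320.6]), array([142.1,  23.4]), 87.6) [ 433.41519101 -314.66024069]
[461.97142857 293.04571429] 175 (array([ 553.6, -355.7]), array([22.5, 10.5]), -32.0) [ 552.23841678 -356.53837789]
[429.33333333 322.75193798] 129 (array([ 525.5, -385.4]), array([16. ,  9.8]), -38.1) [ 526.25676892 -384.93851833]
(275, 172) [ 402.30773091 -246.62758005   16.        ] [ 416.33110775 -233.09949084  101.4       ]
(277, 240) [ 399.36074855 -301.75167523   16.        ] [ 414.54550753 -266.49962158  101.4       ]
(575, 170) [ 628.17296156 -254.56553336   16.        ] [ 553.18465987 -237.90916033  101.4       ]
(562, 238) [ 628.08997742 -309.54774967   16.        ] [ 553.13437911 -271.22332552  101.4       ]
(305, 172) [ 424.94273975 -247.57540502   16.        ] [ 430.04584088 -233.67378558  101.4       ]
(335, 171) [ 447.59489365 -247.76266505   16.        ] [ 443.77096234 -233.78724794  101.4       ]
```

View pics/m3.png

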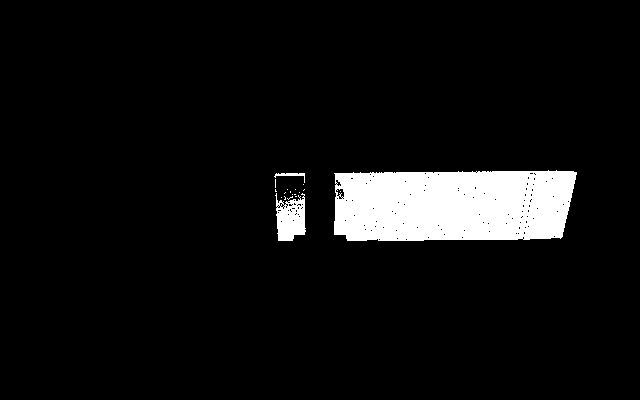

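```bash
python3 d.py 435.6 -277.5 30 -91.8
```

```text
shift now-axes mm [-1.5 60.  -0.1] shift in target axes [-1.6 60.  -0.1] turn rad [ 0.001 -0.008 -0.001] t 7.9 w 0.15 F [-0.2  0.1  0.6]
```

```bash
python3 -m handwheel '[1,-0.0015,0.03,0,0,-0.008,0,1,0,0.03,0,0,0,0,1,0,0,0,0,0,0,1,0,0,0,0,0,0]'; python3 d.py 435.6 -277.5 19 -91.9
```

```text
time_s: 8.3
tcp_pos: [0.4362, -0.2772, 0.0306]
orientation: [-1.572, 0.001, -1.599]
contact_force: [0.2, -0.4, 1.4]
width: 0.153
shift now-axes mm [ 0.3 11.6 -0.6] shift in target axes [ 0.3 11.6 -0.6] turn rad [ 0.001  0.005 -0.001] t 8.3 w 0.153 F [ 0.2 -0.4  1.4]
```

```bash
python3 -m handwheel '[1,0,0.006,-0.0006,0,0.005,0,1,0,0.005,0,0,0,0,1,0,0,0,0,0,0,1,0,0,0,0,0,0]'; python3 d.py 435.6 -277.5 19 -91.9
```

```text
time_s: 8.7
tcp_pos: [0.4355, -0.2783, 0.0196]
orientation: [-1.57, -0.0, -1.605]
contact_force: [-0.3, -0.7, 0.1]
width: 0.151
shift now-axes mm [-0.8  0.6  0. ] shift in target axes [-0.8  0.6  0. ] turn rad [-0.    -0.001  0.   ] t 8.7 w 0.151 F [-0.3 -0.7  0.1]
```

```bash
python3 -m handwheel '[1,0,0.001,0,0,0,0,1,0,0,0,0,0,0]'; python3 -m handwheel '[1,0,0.001,0,0,0,0,1,0,0,0,0,0,0]'
```

```text
time_s: 8.9
tcp_pos: [0.4356, -0.2784, 0.0186]
orientation: [-1.57, -0.0, -1.605]
contact_force: [-0.4, 0.1, 2.0]
width: 0.153
time_s: 9.1
tcp_pos: [0.4356, -0.2784, 0.0185]
orientation: [-1.57, -0.001, -1.605]
contact_force: [-2.5, 2.4, 11.3]
width: 0.153
```

```bash
python3 -m handwheel '[1,0,-0.001,0,0,0,0,-0.4,0,0,0,0,0,0,-0.4,0,0,0,0,0,0,-0.4,0,0,0,0,0,0,-0.4,0,-0.03,0,0,0,0,-1,0,-0.04,0,0,0,0,-1,0,-0.04,0,0,0,0,-1,0,-0.04,0,0,0,0,-1,0,0,0,0,0,0]'
python3 - <<'E'
from w import *
f=wrist("w4")
print(blob(f,hsvmask(f,*PALE),.030,(436,-278),.07))
m=hsvmask(f,(0,0,160),(179,90,255));n,L,st,c=cv2.connectedComponentsWithStats(m)
for i in range(1,n):
  if 60<st[i,4]: 
    v,u=np.nonzero(L==i);Q=ray(f,np.c_[u,v],.016);print(c[i],st[i,4],rect(Q[:,:2]),Q.mean(0)[:2]*1000)
print("red",blob(f,hsvmask(f,*RED1),.014,(616,-140),.08))
E
python3 d.py 616 -138 170 -106.6
```

```text
time_s: 10.0
tcp_pos: [0.4377, -0.2801, 0.1735]
orientation: [-1.563, -0.007, -1.605]
contact_force: [-0.1, -0.2, -0.5]
width: 1.001
((array([ 434.6, -277.9]), array([89.3, 13.8]), 88.2), array([ 434.8, -275.6]), (316, 185), 1196)
[610.93305439  75.57740586] 239 (array([ 723.4, -179.4]), array([18.3, 11.3]), -36.4) [ 723.43323908 -179.33724351]
[316.49303849 186.82964783] 1221 (array([ 434.6, -281.1]), array([93.7, 15.3]), 87.6) [ 434.8435602 -279.6698688]
[467.31073446 183.65536723] 177 (array([ 595.1, -282.4]), array([52.1,  4. ]), 88.4) [ 595.06921398 -281.58757532]
[361.67531876 282.15846995] 2196 (array([ 484.4, -394.9]), array([119.6,  29.9]), 22.1) [ 483.02221537 -395.06245276]
red ((array([ 610.7, -144.6]), array([73.3, 17.3]), 72.8), array([ 611.3, -144.5]), (498, 39), 1427)
shift now-axes mm [-147.1    1.   174.6] shift in target axes [-186.5    0.7  131.7] turn rad [-0.005  0.256  0.003] t 10.05 w 0.998 F [ 0.3 -0.1 -1.1]
```

View pics/w4.png

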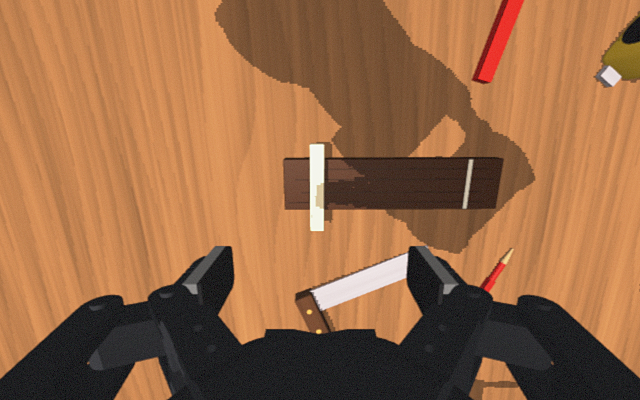

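The pale strip lies on the near chalk line at (316,187), 160.5 mm from the far line. Next is the red strip.

```bash
python3 -m handwheel '[-1,-0.024,-0.01,0.029,0,0,0,-1,-0.024,0,0.029,0,0,0,-1,-0.024,0,0.029,0,0,0,-1,-0.024,0,0.029,0,0,0,-1,-0.024,0,0.029,0,0,0,-1,-0.024,0,0.029,0,0,0,-1,0,0,0,0,0.13,0,-1,0,0,0,0,0.126,0,-1,0,0,0,0,0,0,-1,0,0,0,0,0,0]'
python3 - <<'E'
from w import *
f=wrist("w5")
print("red",blob(f,hsvmask(f,*RED1),.014,(616,-140),.08))
E
python3 d.py 616 -138 170 -106.6
```

```text
time_s: 11.05
tcp_pos: [0.6136, -0.14, 0.1768]
orientation: [-1.573, 0.0, -1.858]
contact_force: [0.3, -0.1, -0.4]
width: 1.0
red ((array([ 615.2, -135.4]), array([88.8, 13.8]), 72.7), array([ 616. , -133.7]), (321, 180), 1019)
shift now-axes mm [-2.8  7.2  1.6] shift in target axes [-2.8  7.2  1.5] turn rad [ 0.002  0.002 -0.   ] t 11.1 w 0.998 F [-1.1  0.  -0.6]
```

View pics/w5.png

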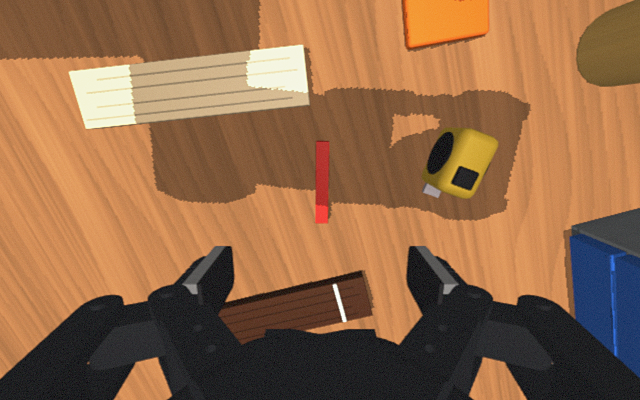

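```bash
python3 d.py 615.3 -135.8 3 -107.2; python3 -m handwheel '[-1,-0.004,0.03,0.0005,0,0.012,0,-1,0,0.035,0,0,0,0,-1,0,0.035,0,0,0,0,-1,0,0.035,0,0,0,0,-1,0,0.025,0,0,0,0,-1,0,0.01,0,0,0,0,-1,0,0,0,0,0,0]' 30; python3 d.py 615.3 -135.8 3 -107.2
```

```text
shift now-axes mm [ -4.7 174.2   0.6] shift in target axes [ -4.7 174.2   0.2] turn rad [ 0.002  0.013 -0.   ] t 11.1 w 0.998 F [-1.1  0.  -0.6]
time_s: 11.8
tcp_pos: [0.6149, -0.1364, 0.0069]
orientation: [-1.574, 0.0, -1.872]
contact_force: [1.1, 0.8, 0.2]
width: 1.001
shift now-axes mm [-0.7  3.9  0.2] shift in target axes [-0.7  3.9  0.2] turn rad [ 0.003 -0.001 -0.   ] t 11.8 w 1.001 F [1.1 0.8 0.2]
```

```bash
python3 -m handwheel '[-1,-0.0005,0.0035,0,0,0,0,1,0,0,0,0,0,0,1,0,0,0,0,0,0,1,0,0,0,0,0,0,1,0,0,0,0,0,0,1,0,0,0,0,0,0,1,0,0,0,0,0,0,1,0,0,0,0,0,0,1,0,0,0,0,0,0,1,0,0,0,0,0,0]' 30
python3 - <<'E'
from w import *
s=bot.state();f=wrist("w6");y=s["orientation"][2];tx=np.array([np.cos(y),np.sin(y)])
m=hsvmask(f,*RED1);m[:,:300]=0;m[:,345:]=0;v,u=np.nonzero(m);print(v.min(),(ray(f,(320,v.min()+2.5),.014)[0,:2]-s["tcp_pos"][:2])@tx*1000)
for vv in range(160,184,3):print(vv,f["image"][vv,320])
E
```

```text
time_s: 12.8
tcp_pos: [0.6162, -0.1361, 0.0052]
orientation: [-1.57, 0.0, -1.873]
contact_force: [-0.3, -0.1, 5.1]
width: 0.156
170 -45.10650089641652
160 [ 74 112 160]
163 [ 71 107 155]
166 [ 69 107 156]
169 [ 70 108 156]
172 [ 38  39 126]
175 [ 49  56 213]
178 [ 58  68 221]
181 [ 62  68 222]
```

View pics/w6.png

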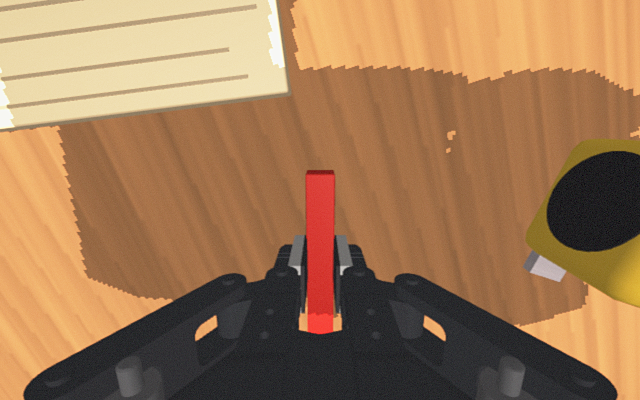

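```bash
python3 -m handwheel '[1,0,-0.02,0,0,0,0,1,0,-0.04,0,0,0,0,1,0,-0.035,0,0,0,0,1,0,0,0,0,-0.135,0,1,0,0,0,0,-0.134,0,1,0,0,0,0,0,0]'; python3 d.py 595.6 -282.2 90 -91.9
```

```text
time_s: 13.45
tcp_pos: [0.6157, -0.1359, 0.0995]
orientation: [-1.571, 0.0, -1.603]
contact_force: [-0.4, 1.4, 0.9]
width: 0.152
shift now-axes mm [146.9   9.5 -15.4] shift in target axes [146.9   9.5 -15.2] turn rad [ 0.001  0.001 -0.   ] t 13.45 w 0.152 F [-0.4  1.4  0.9]
```

```bash
python3 -m handwheel '[1,0.037,0.002,-0.004,0,0,0,1,0.037,0.002,-0.004,0,0,0,1,0.037,0.002,-0.004,0,0,0,1,0.036,0.003,-0.003,0,0,0,1,0,0,0,0,0,0,1,0,0,0,0,0,0]';python3 - <<'E'
from w import *
f=wrist("w7")
for p in [(305,172),(335,171)]: print(ray(f,p,.016)[0]*1000, ray(f,p,.088+.014)[0]*1000)
m=hsvmask(f,(0,0,0),(179,255,125));uv,P=pts(f,m);k=(abs(P[:,2]-.016)<.006)&(uv[:,1]<245);Q=ray(f,uv[k],.016);print(rect(Q[:,:2]))
E
python3 d.py 595.6 -282.2 30 -91.9
```

```text
time_s: 14.05
tcp_pos: [0.5954, -0.2829, 0.0898]
orientation: [-1.572, 0.001, -1.608]
contact_force: [0.0, 0.5, -0.2]
width: 0.152
[ 584.78186154 -250.59248965   16.        ] [ 589.92739541 -236.5980772   102.        ]
[ 607.4266324  -250.69397212   16.        ] [ 603.5825168  -236.65927259  102.        ]
(array([ 578.6, -258.6]), array([364.5, 127.5]), 18.0)
shift now-axes mm [ 0.4 60.  -0.1] shift in target axes [ 0.3 60.  -0.2] turn rad [ 0.001 -0.002 -0.001] t 14.1 w 0.155 F [-0.4  0.6  0.1]
```

View pics/w7.png

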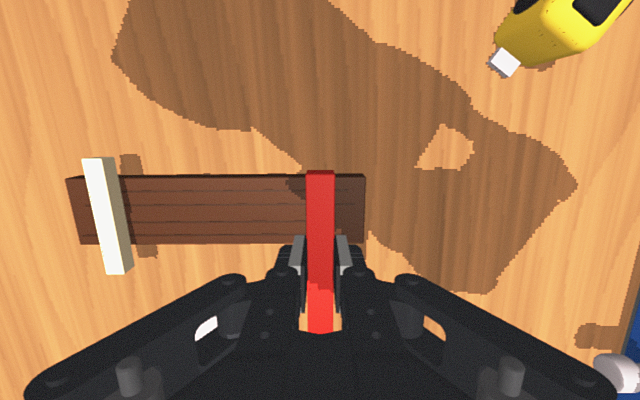

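The red strip hangs over the far end of the board, whose right end is at (365,175). The pale strip is at (105,215). Descending.

```bash
python3 -m handwheel '[1,0.0003,0.03,0,0,-0.002,0,1,0,0.03,0,0,0,0,1,0,0.006,0,0,0,0,1,0,0.0045,0,0,0,0,1,0,0,0,0,0,0,1,0,0,0,0,0,0]';  python3 d.py 595.6 -282.2 18.5 -91.9
```

```text
time_s: 14.7
tcp_pos: [0.597, -0.2821, 0.0216]
orientation: [-1.569, -0.001, -1.601]
contact_force: [0.3, -0.2, 0.3]
width: 0.155
shift now-axes mm [ 0.1  3.1 -1.4] shift in target axes [ 0.1  3.1 -1.4] turn rad [-0.002  0.003  0.001] t 14.7 w 0.155 F [ 0.3 -0.2  0.3]
```

```bash
python3 -m handwheel '[1,0,0.0015,-0.001,0,0.002,0,1,0,0,0,0,0,0,1,0,0,0,0,0,0]'; python3 -m handwheel '[1,0,0.001,0,0,0,0,1,0,0,0,0,0,0]'
```

```text
time_s: 15.0
tcp_pos: [0.5969, -0.2823, 0.0212]
orientation: [-1.567, -0.001, -1.604]
contact_force: [0.6, 4.1, 7.9]
width: 0.155
time_s: 15.2
tcp_pos: [0.597, -0.2823, 0.0212]
orientation: [-1.566, -0.001, -1.604]
contact_force: [-1.8, 4.2, 14.4]
width: 0.15
```

```bash
python3 -m handwheel '[1,0,-0.005,0,0,0,0,1,0,0,0,0,0,0,1,0,0,0,0,0,0]'; python3 d.py 595.8 -282.2 21 -91.9
```

```text
time_s: 15.5
tcp_pos: [0.5952, -0.2826, 0.0228]
orientation: [-1.571, -0.0, -1.604]
contact_force: [-0.5, -0.0, -0.4]
width: 0.154
shift now-axes mm [-0.5  1.8  0.6] shift in target axes [-0.5  1.8  0.6] turn rad [-0.  0.  0.] t 15.5 w 0.154 F [-0.5 -0.  -0.4]
```

```bash
python3 -m handwheel '[1,0,0.0015,0.0005,0,0,0,1,0,0,0,0,0,0]'; python3 -m handwheel '[1,0,0.0005,0,0,0,0,-0.4,0,0,0,0,0,0,-0.4,0,0,0,0,0,0,-0.4,0,0,0,0,0,0,-0.4,0,-0.03,0,0,0,0,-1,0,-0.04,0,0,0,0,-1,0,-0.04,0,0,0,0,-1,0,-0.04,0,0,0,0,-1,0,-0.04,0,0,0,0,-1,0,0,0,0,0,0]'
python3 - <<'E'
from w import *
f=wrist("w8")
print("pale",blob(f,hsvmask(f,*PALE),.030,(436,-278),.07))
print("red",blob(f,hsvmask(f,*RED1),.030,(596,-282),.07))
m=hsvmask(f,(0,0,0),(25,255,125))
print("low",blob(f,m,.016,(516,-280),.14,.005))
E
python3 d.py 545 281 200 -4.5
```

```text
time_s: 15.7
tcp_pos: [0.5955, -0.2827, 0.0213]
orientation: [-1.571, 0.0, -1.604]
contact_force: [-1.0, 0.8, 3.4]
width: 0.149
time_s: 16.7
tcp_pos: [0.598, -0.2841, 0.2177]
orientation: [-1.56, -0.006, -1.604]
contact_force: [0.6, 0.4, 0.5]
width: 1.0
pale ((array([ 435.2, -277.5]), array([89.4, 15. ]), 88.1), array([ 435.3, -276. ]), (177, 179), 997)
red ((array([ 594.2, -282.6]), array([88.6, 13. ]), 88.1), array([ 594.6, -281.3]), (315, 179), 883)
low ((array([ 512.7, -281.1]), array([148. ,  89.2]), -2.0), array([ 512.4, -277.9]), (247, 176), 5574)
shift now-axes mm [-562.5   11.9  -70.5] shift in target axes [-96.   14.2 558.6] turn rad [-0.002 -1.525  0.007] t 16.75 w 1.002 F [ 0.7  0.6 -0.9]
```

View pics/w8.png

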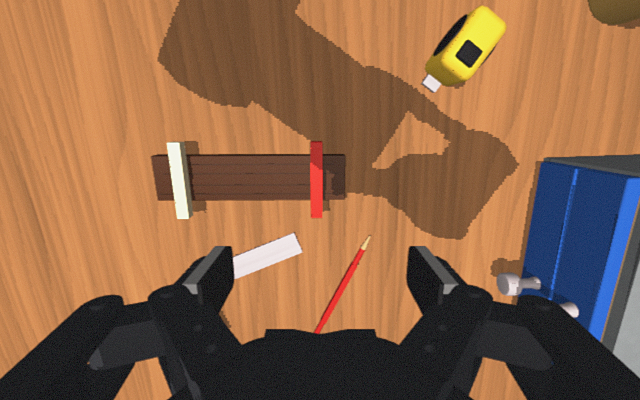

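Both strips lie across the board at (180,180) and (316,180), covering the chalk, 159 mm apart. Next is the upper board.

```bash
python3 -m handwheel '[-1,-0.04,0,-0.005,0,0,0,-1,-0.04,0,-0.005,0,0,0,-1,-0.04,0,-0.005,0,0,0,-1,-0.04,0,-0.005,0,0,0,-1,-0.04,0,-0.005,0,0,0,-1,-0.04,0,-0.005,0,0,0,-1,-0.04,0,-0.005,0,0,0,-1,-0.04,0,-0.005,0,0,0,-1,-0.04,0,-0.005,0,0,0,-1,-0.04,0,-0.005,0,0,0,-1,-0.04,0,-0.005,0,0,0,-1,-0.04,0,-0.005,0,0,0,-1,-0.04,0,-0.005,0,0,0,-1,-0.042,0,-0.005,0,0,0]'; python3 -m handwheel '[-1,0,0,0,0,-0.14,0,-1,0,0,0,0,-0.14,0,-1,0,0,0,0,-0.14,0,-1,0,0,0,0,-0.14,0,-1,0,0,0,0,-0.14,0,-1,0,0,0,0,-0.14,0,-1,0,0,0,0,-0.14,0,-1,0,0,0,0,-0.14,0,-1,0,0,0,0,-0.14,0,-1,0,0,0,0,-0.14,0,-1,0,0,0,0,-0.125,0,-1,0,0,0,0,0,0,-1,0,0,0,0,0,0]';python3 - <<'E'
from w import *
f=wrist("w9")
print("up",blob(f,hsvmask(f,(0,0,0),(179,255,125)),.016,(545,281),.14,.005))
E
python3 d.py 545 281 100 -4.5
```

```text
time_s: 18.15
tcp_pos: [0.5432, 0.2825, 0.2089]
orientation: [-1.574, -0.001, -1.604]
contact_force: [0.7, -0.7, 0.2]
width: 1.002
time_s: 19.45
tcp_pos: [0.5438, 0.2811, 0.2096]
orientation: [-1.572, 0.002, -0.082]
contact_force: [-0.5, -0.1, 0.4]
width: 1.001
up ((array([545.1, 286.8]), array([227.2,  54.8]), -4.7), array([551.1, 286.5]), (323, 184), 7350)
shift now-axes mm [  1.3 109.9  -0. ] shift in target axes [ 1.100e+00  1.099e+02 -1.000e-01] turn rad [ 0.001 -0.003 -0.001] t 19.5 w 0.999 F [ 0.1  0.  -0.1]
```

View pics/w9.png

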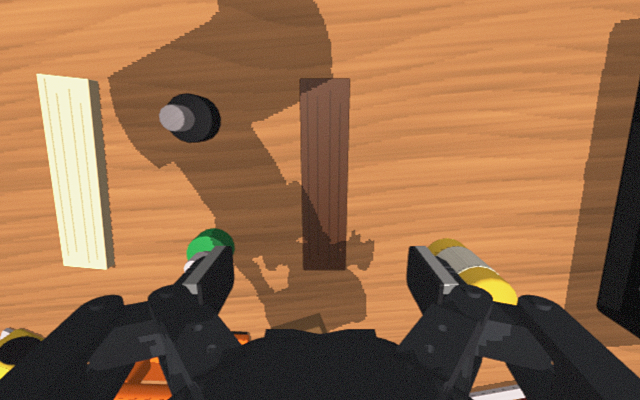

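```bash
python3 -m handwheel '[-1,0.001,0.03,0.004,0,0,0,-1,0,0.04,0,0,0,0,-1,0,0.04,0,0,0,0,-1,0,0.03,0,0,0,0,-1,0,0,0,0,0,0,-1,0,0,0,0,0,0]';python3 - <<'E'
from w import *
f=wrist("w10")
print("up",blob(f,hsvmask(f,(0,0,0),(179,255,125)),.016,(545,284),.14,.005))
E
python3 d.py 545 285 40 -4.7
```

```text
time_s: 20.1
tcp_pos: [0.5457, 0.2853, 0.0711]
orientation: [-1.571, 0.0, -0.08]
contact_force: [0.2, 0.2, 0.4]
width: 0.998
up ((array([537.1, 287.5]), array([212.3,  54.7]), -4.7), array([522.5, 286.4]), (316, 178), 16246)
shift now-axes mm [-1.5 32.4 -0.7] shift in target axes [-1.5 32.4 -0.7] turn rad [-0.001  0.002  0.002] t 20.15 w 1.0 F [0.1 0.8 0.6]
```

View pics/w10.png

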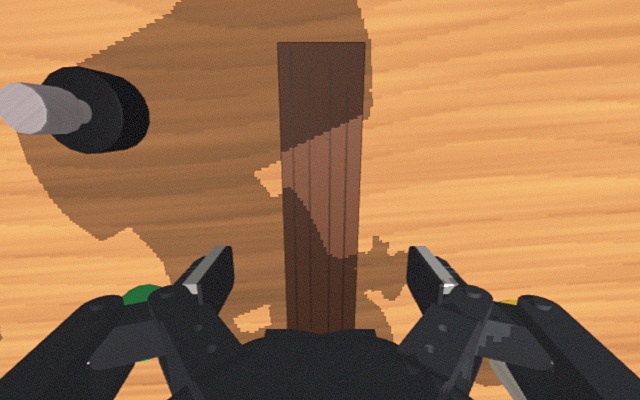

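```bash
python3 -m handwheel '[-1,0,0.03,0.001,0,0,0,-1,0,0.03,0,0,0,0,-1,0,0.006,0,0,0,0,-1,0,0,0,0,0,0,-1,0,0,0,0,0,0]';python3 -m handwheel '[0,0,0.001,0,0,0,0,0.6,0,0,0,0,0,0,1,0,0,0,0,0,0,1,0,0,0,0,0,0,1,0,0,0,0,0,0,1,0,0,0,0,0,0,1,0,0,0,0,0,0]' 50
python3 - <<'E'
from w import *
f=wrist("w11")
E
```

```text
time_s: 20.65
tcp_pos: [0.547, 0.2868, 0.0071]
orientation: [-1.569, -0.003, -0.079]
contact_force: [-0.2, -0.3, 0.1]
width: 0.997
time_s: 21.35
tcp_pos: [0.5463, 0.2865, 0.0054]
orientation: [-1.57, -0.002, -0.079]
contact_force: [-1.4, -0.2, 6.5]
width: 0.621
```

View pics/w11.png

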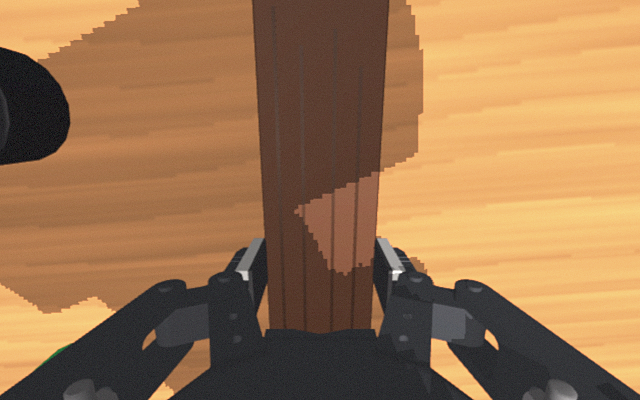

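The board is gripped at mid-length, with the pads at (255,255) and (390,255) on its edges. Lift and carry it over.

```bash
python3 -m handwheel '[1,0,-0.01,0,0,0,0,1,0,-0.02,0,0,0,0,1,0,-0.035,0,0,0,0,1,0,-0.035,0,0,0,0,1,0,-0.035,0,0,0,0,1,0,-0.035,0,0,0,0,1,0,0,0,0,0,0]' 50; python3 d.py 516 -280 120 -1.9
```

```text
time_s: 22.1
tcp_pos: [0.5481, 0.2872, 0.1803]
orientation: [-1.566, -0.01, -0.079]
contact_force: [0.7, -0.4, -1.4]
width: 0.624
shift now-axes mm [  12.1   57.8 -568.2] shift in target axes [ -13.2   60.3 -567.9] turn rad [-0.004 -0.046  0.01 ] t 22.1 w 0.624 F [ 0.7 -0.4 -1.4]
```

```bash
python3 -m handwheel '[1,0.001,0,-0.02,0,-0.02,0,1,0,0,-0.03,0,-0.026,0,1,-0.001,0,-0.035,0,0,0,1,-0.001,0,-0.035,0,0,0,1,-0.001,0,-0.035,0,0,0,1,-0.001,0,-0.035,0,0,0,1,-0.001,0,-0.035,0,0,0,1,-0.001,0,-0.035,0,0,0,1,-0.001,0,-0.035,0,0,0,1,-0.001,0,-0.035,0,0,0,1,-0.001,0,-0.035,0,0,0,1,-0.001,0,-0.035,0,0,0,1,-0.001,0,-0.035,0,0,0,1,-0.001,0,-0.035,0,0,0,1,-0.001,0,-0.035,0,0,0,1,0,0,-0.035,0,0,0,1,0,0,-0.028,0,0,0,1,0,0,0,0,0,0,1,0,0,0,0,0,0]';  python3 d.py 516 -280 100 -1.9
```

```text
time_s: 24.0
tcp_pos: [0.5127, -0.2811, 0.1731]
orientation: [-1.57, 0.001, -0.034]
contact_force: [-0.7, -0.4, -0.5]
width: 0.627
shift now-axes mm [ 3.4 73.1  1.1] shift in target axes [ 3.3 73.1  1.2] turn rad [-0.001 -0.001 -0.001] t 24.0 w 0.627 F [-0.7 -0.4 -0.5]
```

```bash
python3 -m handwheel '[1,0.003,0.035,0.001,0,0,0,1,0,0.035,0,0,0,0,1,0,0.03,0,0,0,0,1,0,0,0,0,0,0,1,0,0,0,0,0,0]';  python3 d.py 516 -280 70 -1.9
python3 - <<'E'
from w import *
for n in("scene","side"):
    f=bot.grab_frame(n);np.savez(n+"12.npz",**f);I=f["image"]
    c=(150,200) if n=="scene" else (270,180)
    cv2.imwrite(f"pics/{n}12.png",cv2.resize(I[c[1]-50 if n=="scene" else 200:c[1]+140,60:330] if n=="scene" else I[190:390,250:510],None,fx=3,fy=3)[:600,:800])
f=wrist("w12")
E
```

```text
time_s: 24.5
tcp_pos: [0.5165, -0.2793, 0.0742]
orientation: [-1.57, 0.0, -0.032]
contact_force: [-0.1, -0.4, -0.9]
width: 0.626
shift now-axes mm [-0.5  4.2 -0.8] shift in target axes [-0.5  4.2 -0.8] turn rad [-0.001  0.001 -0.   ] t 24.5 w 0.626 F [-0.1 -0.4 -0.9]
```

View pics/scene12.png

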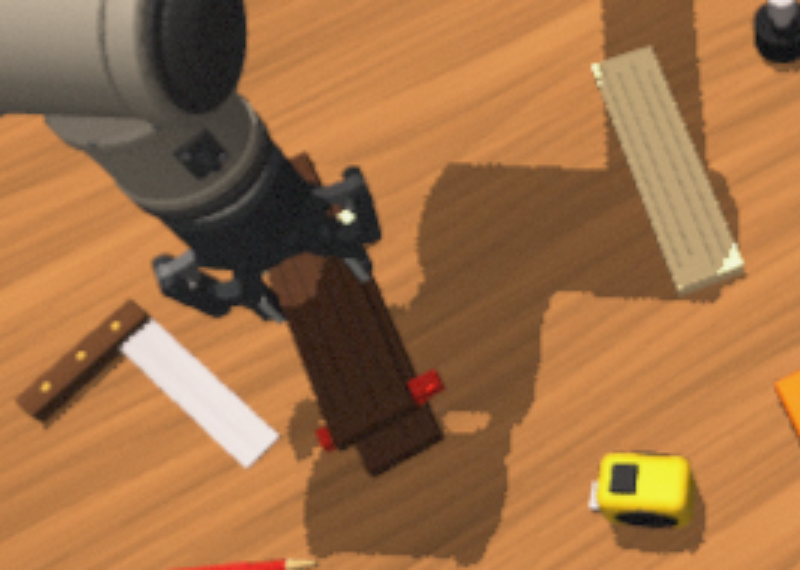

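View pics/side12.png

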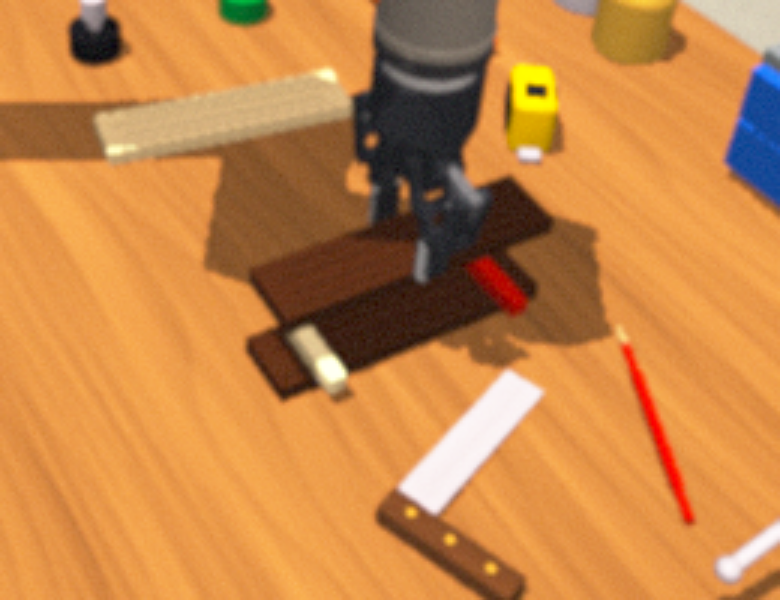

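View pics/w12.png

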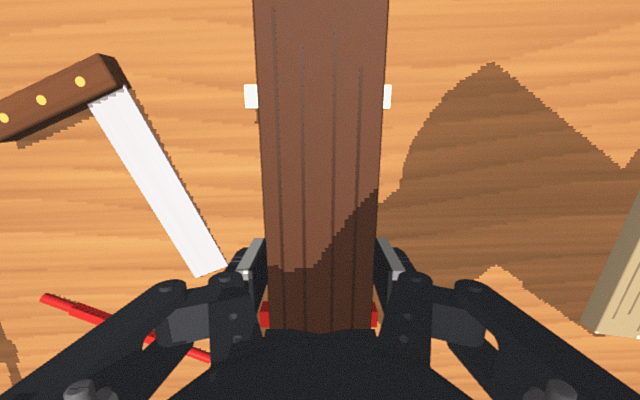

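In the scene crop the board hangs level above the strips. I'll measure its end corners against the lower board's.

Run:
```python
from w import *
a=np.radians(-1.9);ex=np.array([np.cos(a),np.sin(a)]);ey=np.array([-np.sin(a),np.cos(a)])
for n in("scene","side"):
    f=dict(np.load(n+"12.npz"));uv,P=pts(f,hsvmask(f,(0,60,0),(20,255,140)))
    for nm,z in(("up",.085),("low",.016)):
        k=(abs(P[:,2]-z)<.005)&(np.hypot(*(P[:,:2]-[.516,-.28]).T)<.14)
        Q=(ray(f,uv[k],z)[:,:2]-[.516,-.28])*1000; X=Q@ex;Y=Q@ey
        print(n,nm,k.sum(),"z",np.median(P[k,2]),"X",np.percentile(X,[.3,99.7]),"Y",np.percentile(Y,[.3,99.7]), rect(Q/1000))
        for lo,hi in((60,115),(-115,-60),(-20,20)):
            j=(X>lo)&(X<hi)
            if j.sum()>20: print("   X",lo,hi,"Y",np.percentile(Y[j],[1,99]))
```

```text
scene up 1760 z 0.0848543681115734 X [-110.30686458  116.94561828] Y [-27.43845479  27.58113272] (array([ 3.2, -6.8]), array([231.1,  68.8]), -1.8)
   X 60 115 Y [-26.63408195  27.27891655]
   X -115 -60 Y [15.23044721 27.4581634 ]
   X -20 20 Y [-27.52488174  25.60288139]
scene low 441 z 0.016197732372247593 X [-104.81840747  116.21759449] Y [-45.52750345  38.49857766] (array([ 6.9, -9.4]), array([221.7,  86.4]), 2.9)
   X 60 115 Y [-28.56793153  36.77084762]
   X -20 20 Y [19.61846087 26.13868372]
side up 1562 z 0.08621147949006805 X [-115.07249624  115.63796513] Y [-32.9010029   28.44057449] (array([ 0.6, -1.8]), array([234.6,  71.6]), -3.7)
   X 60 115 Y [-32.1787054   25.46559586]
   X -115 -60 Y [-31.73950808  26.19548285]
   X -20 20 Y [-31.82133748  29.52184723]
side low 1341 z 0.016395050887097713 X [-115.69011812  115.21397406] Y [-43.944113    22.53849172] (array([ -1.5, -11.4]), array([232.4,  60.9]), -4.9)
   X 60 115 Y [-44.98699264  12.68052872]
   X -115 -60 Y [-32.86541695  22.74399641]
   X -20 20 Y [-32.50018666  12.68443691]
```

```bash
python3 -m handwheel '[1,-0.0005,0.02,-0.0008,0,0,0,1,0,0.014,0,0,0,0,1,0,0,0,0,0,0,1,0,0,0,0,0,0]'; python3 d.py 516 -280.2 35 -1.9
```

```text
time_s: 25.05
tcp_pos: [0.516, -0.281, 0.0401]
orientation: [-1.571, -0.0, -0.033]
contact_force: [-0.6, -0.5, -2.1]
width: 0.625
shift now-axes mm [0.  5.1 0.8] shift in target axes [0.  5.1 0.8] turn rad [-0.  0.  0.] t 25.05 w 0.625 F [-0.6 -0.5 -2.1]
```

```bash
python3 -m handwheel '[1,0,0.003,0.0008,0,0,0,1,0,0,0,0,0,0,1,0,0,0,0,0,0]';python3 -m handwheel '[1,0,0.001,0,0,0,0,1,0,0,0,0,0,0]';python3 -m handwheel '[1,0,0.001,0,0,0,0,1,0,0,0,0,0,0]'
```

```text
time_s: 25.35
tcp_pos: [0.516, -0.2802, 0.0371]
orientation: [-1.571, -0.001, -0.033]
contact_force: [-0.0, 0.9, -0.7]
width: 0.622
time_s: 25.55
tcp_pos: [0.5158, -0.2801, 0.0358]
orientation: [-1.571, -0.0, -0.033]
contact_force: [0.6, 0.1, -0.9]
width: 0.623
time_s: 25.75
tcp_pos: [0.5159, -0.2802, 0.0354]
orientation: [-1.571, -0.0, -0.033]
contact_force: [-2.2, 0.7, 5.0]
width: 0.617
```

```bash
python3 -m handwheel '[-0.4,0,0,0,0,0,0,-0.6,0,0,0,0,0,0,-1,0,0,0,0,0,0,-1,0,0,0,0,0,0,-1,0,-0.01,0,0,0,0,-1,0,-0.03,0,0,0,0,-1,0,-0.04,0,0,0,0,-1,0,-0.04,0,0,0,0,-1,0,-0.04,0,0,0,0,-1,0,0,0,0,0,0]'
python3 - <<'E'
from w import *
f=wrist("w13")
uv,P=pts(f,hsvmask(f,(0,0,0),(179,255,140)));k=(abs(P[:,2]-.046)<.006)&(np.hypot(*(P[:,:2]-[.516,-.28]).T)<.14);Q=ray(f,uv[k],.046);print(rect(Q[:,:2]),k.sum())
E
python3 d.py 463 140 150 -18
```

```text
time_s: 26.75
tcp_pos: [0.5183, -0.2818, 0.2019]
orientation: [-1.578, -0.01, -0.033]
contact_force: [1.3, -0.6, -0.3]
width: 1.0
(array([ 515.1, -279. ]), array([228.9,  54.6]), -2.1) 11203
shift now-axes mm [-68.1  46.6 419.2] shift in target axes [-181.6   48.7  383.7] turn rad [0.003 0.281 0.007] t 26.8 w 1.005 F [-0.7  0.  -0.1]
```

View pics/w13.png

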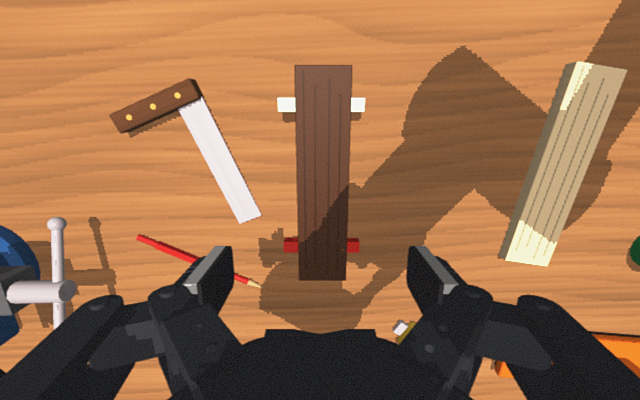

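The upper board lies squarely: (515.1, -279.0) against the lower board's (515.0, -278.9) in the same camera, with strip ends showing at (286,104)/(357,104) and (291,244)/(352,244). Next is the black weight.

```bash
python3 -m handwheel '[-1,-0.0055,0,0.035,0,0,0,-1,-0.0055,0,0.035,0,0,0,-1,-0.0055,0,0.035,0,0,0,-1,-0.0055,0,0.035,0,0,0,-1,-0.0055,0,0.035,0,0,0,-1,-0.0055,0,0.035,0,0,0,-1,-0.0055,0,0.035,0,0,0,-1,-0.0055,0,0.035,0,0,0,-1,-0.0055,0,0.035,0,0,0,-1,-0.0055,0,0.035,0,0,0,-1,-0.0055,0,0.035,0,0,0,-1,-0.0055,0,0.035,0,0,0,-1,0,0,0,0,0,0,-1,0,0,0,0,0,0]'; python3 d.py 463 141 150 -1.9
python3 - <<'E'
from w import *
f=wrist("w14");uv,P=pts(f,np.ones((400,640)))
k=(np.hypot(*(P[:,:2]-[.462,.141]).T)<.05)&(P[:,2]>.062)&(P[:,2]<.07);q=P[k];print(k.sum(),q.mean(0)*1000,q.min(0)*1000,q.max(0)*1000,uv[k].mean(0))
E
```

```text
time_s: 28.2
tcp_pos: [0.4629, 0.1421, 0.1941]
orientation: [-1.571, 0.002, -0.031]
contact_force: [-0.3, -1.2, 0.7]
width: 0.997
shift now-axes mm [ 0.2 44.1 -1.1] shift in target axes [ 0.1 44.1 -1.1] turn rad [ 0.001  0.002 -0.002] t 28.2 w 0.997 F [-0.3 -1.2  0.7]
497 [460.28257867 146.76285223  66.067383  ] [448.7826568  134.80359855  62.15339746] [472.72910384 159.10364401  68.02105346] [323.24949698 191.81891348]
```

View pics/w14.png

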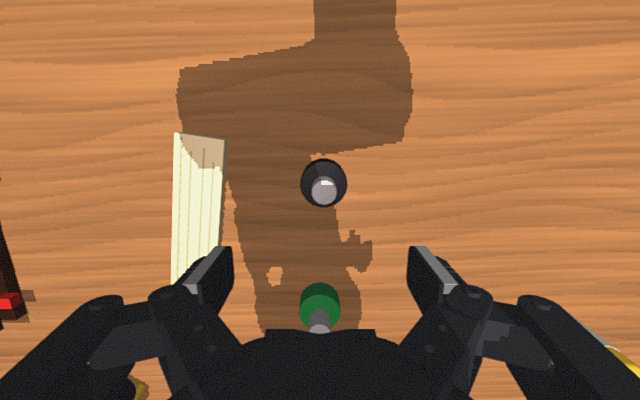

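```bash
python3 -m handwheel '[-1,-0.002,0.03,0.004,0,0,0,-1,0,0.04,0,0,0,0,-1,0,0.03,0,0,0,0,-1,0,0,0,0,0,0,-1,0,0,0,0,0,0]'
python3 - <<'E'
from w import *
f=wrist("w15");uv,P=pts(f,np.ones((400,640)))
k=(np.hypot(*(P[:,:2]-[.462,.145]).T)<.04)&(P[:,2]>.062)&(P[:,2]<.07);q=P[k];print(k.sum(),q.mean(0)*1000,q.min(0)*1000,q.max(0)*1000,uv[k].mean(0))
E
python3 d.py 461 146.5 40 -1.9
```

```text
time_s: 28.75
tcp_pos: [0.4621, 0.145, 0.0951]
orientation: [-1.571, 0.001, -0.034]
contact_force: [0.2, 0.6, 0.8]
width: 0.995
1129 [459.81364146 146.88551996  65.96165883] [448.48661794 134.71856344  62.02567617] [473.26517054 159.13912125  68.46758836] [320.7785651  228.45969885]
shift now-axes mm [-1.9 56.   1.2] shift in target axes [-1.8 56.   1.2] turn rad [-0.    -0.001  0.002] t 28.8 w 1.0 F [-0.2 -0.3  0.5]
```

```bash
python3 -m handwheel '[-1,-0.002,0.025,0.0012,0,0,0,-1,0,0.025,0,0,0,0,-1,0,0.004,0,0,0,0,-1,0,0,0,0,0,0,-1,0,0,0,0,0,0]';python3 -m handwheel '[0,0,0,0,0,0,0,0.4,0,0,0,0,0,0,0.6,0,0,0,0,0,0,1,0,0,0,0,0,0,1,0,0,0,0,0,0,1,0,0,0,0,0,0,1,0,0,0,0,0,0,1,0,0,0,0,0,0]' 60
python3 - <<'E'
from w import *
f=wrist("w16")
E
```

```text
time_s: 29.3
tcp_pos: [0.461, 0.1472, 0.0424]
orientation: [-1.57, -0.003, -0.033]
contact_force: [-0.7, 1.2, 0.7]
width: 1.002
time_s: 30.1
tcp_pos: [0.46, 0.1469, 0.0411]
orientation: [-1.571, -0.0, -0.033]
contact_force: [-1.7, -1.7, 5.6]
width: 0.272
```

View pics/w16.png

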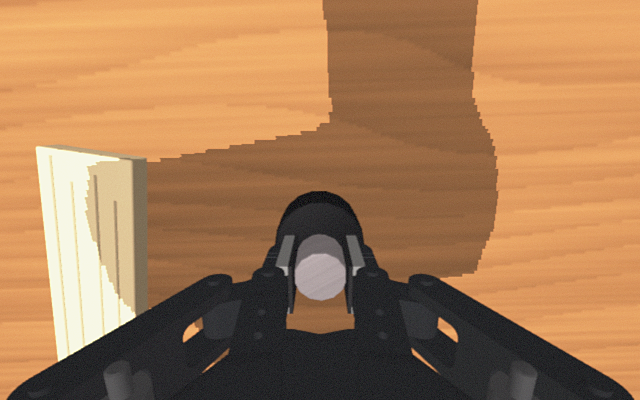

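The knob is held at (320,277) between the pads. Lift and carry it over.

```bash
python3 -m handwheel '[1,0,-0.01,0,0,0,0,1,0,-0.03,0,0,0,0,1,0,-0.03,0,0,0,0,1,0,-0.03,0,0,0,0,1,0,-0.03,0,0,0,0,1,0,0,0,0,0,0]' 60; python3 d.py 435.3 -277.5 140 -1.9
```

```text
time_s: 30.75
tcp_pos: [0.4617, 0.1476, 0.1745]
orientation: [-1.569, -0.007, -0.033]
contact_force: [0.5, -0.7, -4.4]
width: 0.271
shift now-axes mm [ -12.7   33.7 -425.8] shift in target axes [ -12.3   34.5 -425.8] turn rad [-0.002  0.001  0.007] t 30.75 w 0.271 F [ 0.5 -0.7 -4.4]
```

```bash
python3 -m handwheel '[1,-0.001,0,-0.02,0,0,0,1,-0.001,0,-0.03,0,0,0,1,-0.001,0,-0.035,0,0,0,1,-0.001,0,-0.035,0,0,0,1,-0.001,0,-0.035,0,0,0,1,-0.001,0,-0.035,0,0,0,1,-0.001,0,-0.035,0,0,0,1,-0.001,0,-0.035,0,0,0,1,-0.001,0,-0.035,0,0,0,1,-0.001,0,-0.035,0,0,0,1,-0.001,0,-0.035,0,0,0,1,-0.001,0,-0.033,0,0,0,1,0,0,-0.028,0,0,0,1,0,0,0,0,0,0,1,0,0.03,0,0,0,0,1,0,0.015,0,0,0,0,1,0,0,0,0,0,0,1,0,0,0,0,0,0]';  python3 d.py 435.3 -277.5 90 -1.9
python3 - <<'E'
from w import *
f=wrist("w17")
E
```

```text
time_s: 32.55
tcp_pos: [0.4337, -0.2775, 0.1253]
orientation: [-1.569, 0.001, -0.032]
contact_force: [0.1, -0.8, -3.0]
width: 0.268
shift now-axes mm [ 1.7 35.3 -0. ] shift in target axes [ 1.6 35.3  0. ] turn rad [-0.001  0.001 -0.001] t 32.55 w 0.268 F [ 0.1 -0.8 -3. ]
```

View pics/w17.png

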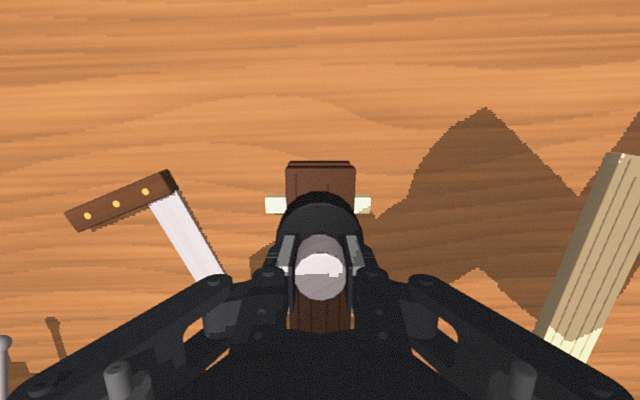

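The weight is centred over the board above the pale strip (265–370, 205). Lowering.

```bash
python3 -m handwheel '[1,0.0016,0.02,0,0,0,0,1,0,0.014,0,0,0,0,1,0,0.001,0,0,0,0,1,0,0,0,0,0,0,1,0,0,0,0,0,0]';python3 -m handwheel '[1,0,0.001,0,0,0,0,1,0,0.001,0,0,0,0,1,0,0,0,0,0,0]';python3 -m handwheel '[1,0,0.001,0,0,0,0,1,0,0,0,0,0,0]'
```

```text
time_s: 33.1
tcp_pos: [0.4361, -0.2787, 0.092]
orientation: [-1.572, -0.002, -0.033]
contact_force: [0.0, 0.8, -3.8]
width: 0.27
time_s: 33.4
tcp_pos: [0.4354, -0.2783, 0.0889]
orientation: [-1.571, -0.0, -0.033]
contact_force: [0.6, 0.0, -4.4]
width: 0.269
time_s: 33.6
tcp_pos: [0.4353, -0.2783, 0.0877]
orientation: [-1.571, 0.0, -0.033]
contact_force: [0.2, -0.4, -3.9]
width: 0.266
```

```bash
python3 -m handwheel '[1,0,0.0005,0,0,0,0,1,0,0,0,0,0,0]';python3 -m handwheel '[1,0,0.0005,0,0,0,0,1,0,0,0,0,0,0]'
```

```text
time_s: 33.8
tcp_pos: [0.4354, -0.2783, 0.0873]
orientation: [-1.571, -0.0, -0.033]
contact_force: [-0.4, 0.4, -4.8]
width: 0.268
time_s: 34.0
tcp_pos: [0.4356, -0.2785, 0.0872]
orientation: [-1.571, -0.0, -0.033]
contact_force: [-0.2, -0.6, 0.9]
width: 0.273
```

```bash
python3 -m handwheel '[0.3,0,0,0,0,0,0,0,0,0,0,0,0,0,-0.4,0,0,0,0,0,0,-0.4,0,0,0,0,0,0,-0.4,0,-0.015,0,0,0,0,-0.4,0,-0.03,0,0,0,0,-1,0,-0.04,0,0,0,0,-1,0,-0.03,0,0,0,0,-1,0,0,0,0,0,0]'
python3 - <<'E'
from w import *
f=wrist("w18");uv,P=pts(f,np.ones((400,640)))
k=(np.hypot(*(P[:,:2]-[.436,-.278]).T)<.04)&(P[:,2]>.107)&(P[:,2]<.118);q=P[k];print(k.sum(),q.mean(0)*1000,q.min(0)*1000,q.max(0)*1000)
E
python3 d.py 622 133 200 -1.9
```

```text
time_s: 34.9
tcp_pos: [0.4372, -0.2798, 0.2062]
orientation: [-1.576, -0.007, -0.033]
contact_force: [-0.5, 0.2, 0.1]
width: 0.999
642 [ 435.58575954 -278.20786363  112.0097035 ] [ 424.16935903 -290.04863069  107.2618447 ] [ 448.11789437 -266.05278014  114.10036783]
shift now-axes mm [172.1   3.2 417.9] shift in target axes [172.    3.8 417.9] turn rad [0.003 0.    0.004] t 34.95 w 0.999 F [ 0.3 -0.4 -1.5]
```

View pics/w18.png

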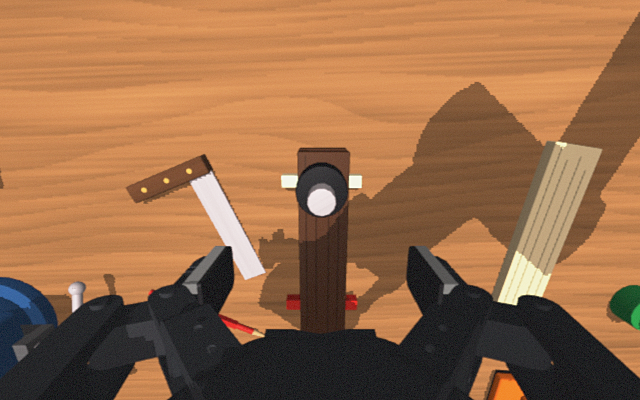

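The black weight stands at (323,188) over the pale strip, its knob at (435.9, -278.2). Next is the green weight.

```bash
python3 -m handwheel '[-1,0.0143,0,0.035,0,0,0,-1,0.0143,0,0.035,0,0,0,-1,0.0143,0,0.035,0,0,0,-1,0.0143,0,0.035,0,0,0,-1,0.0143,0,0.035,0,0,0,-1,0.0143,0,0.035,0,0,0,-1,0.0143,0,0.035,0,0,0,-1,0.0143,0,0.035,0,0,0,-1,0.0143,0,0.035,0,0,0,-1,0.0143,0,0.035,0,0,0,-1,0.0143,0,0.035,0,0,0,-1,0.0143,0,0.035,0,0,0,-1,0,0,0,0,0,0,-1,0,0,0,0,0,0]';  python3 - <<'E'
from w import *
f=wrist("w19");uv,P=pts(f,np.ones((400,640)))
k=(np.hypot(*(P[:,:2]-[.622,.135]).T)<.05)&(P[:,2]>.062)&(P[:,2]<.07);q=P[k];print(k.sum(),q.mean(0)*1000,q.min(0)*1000,q.max(0)*1000,uv[k].mean(0))
E
python3 d.py 622 137 95 -1.9
```

```text
time_s: 36.35
tcp_pos: [0.62, 0.1364, 0.1997]
orientation: [-1.571, 0.003, -0.031]
contact_force: [0.2, -0.1, -0.4]
width: 0.999
476 [620.6535413  137.40550507  65.98633318] [609.13694438 125.76499281  62.16799807] [633.03061306 149.61106442  67.97694813] [319.6092437  194.07773109]
shift now-axes mm [  2.3 105.2   1.6] shift in target axes [  2.  105.2   1.5] turn rad [ 0.001  0.001 -0.003] t 36.4 w 1.001 F [0.1 0.1 0. ]
```

View pics/w19.png

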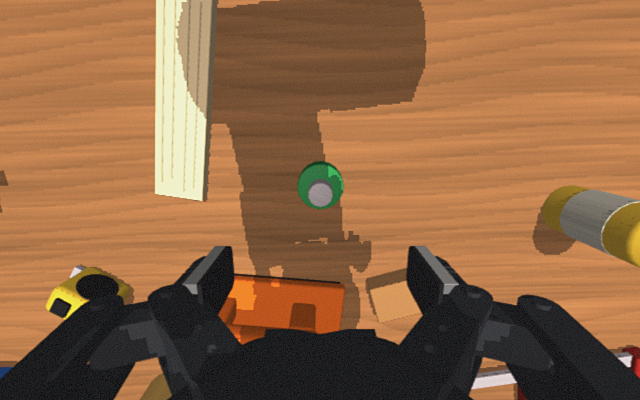

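The green knob is at (320,194). The orange plane and wood block start about 70 mm behind it, which is clear. Descending.

```bash
python3 -m handwheel '[-1,0.001,0.03,0.0015,0,0,0,-1,0,0.04,0,0,0,0,-1,0,0.04,0,0,0,0,-1,0,0.03,0,0,0,0,-1,0,0.014,0,0,0,0,-1,0,0.004,0,0,0,0,-1,0,0,0,0,0,0,-1,0,0,0,0,0,0]';  python3 d.py 621 137.6 41 -1.9
python3 - <<'E'
from w import *
f=wrist("w20")
E
```

```text
time_s: 37.2
tcp_pos: [0.6229, 0.1372, 0.0457]
orientation: [-1.57, -0.003, -0.033]
contact_force: [0.3, 0.5, 0.7]
width: 0.999
shift now-axes mm [-1.9  4.7  0.4] shift in target axes [-1.9  4.7  0.4] turn rad [-0.     0.     0.003] t 37.2 w 0.999 F [0.3 0.5 0.7]
```

View pics/w20.png

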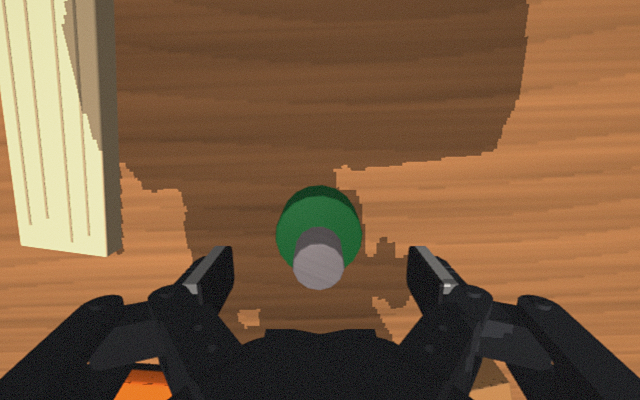

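The knob is between the fingers at (318,267). Close after a small correction.

```bash
python3 -m handwheel '[-1,-0.001,0.0035,0.0003,0,0,0,-1,0,0,0,0,0,0,0,0,0,0,0,0,0,0.4,0,0,0,0,0,0,0.6,0,0,0,0,0,0,1,0,0,0,0,0,0,1,0,0,0,0,0,0,1,0,0,0,0,0,0,1,0,0,0,0,0,0,1,0,0,0,0,0,0]' 60; python3 -m handwheel '[1,0,-0.01,0,0,0,0,1,0,-0.03,0,0,0,0,1,0,-0.03,0,0,0,0,1,0,-0.04,0,0,0,0,1,0,-0.04,0,0,0,0,1,0,-0.02,0,0,0,0,1,0,0,0,0,0,0,1,0,0,0,0,0,0]' 60; python3 d.py 596 -282.8 200 -1.9
python3 - <<'E'
from w import *
f=wrist("w21")
E
```

```text
time_s: 38.25
tcp_pos: [0.6209, 0.1373, 0.0405]
orientation: [-1.571, -0.0, -0.033]
contact_force: [-0.4, -2.4, 2.8]
width: 0.27
time_s: 39.05
tcp_pos: [0.6199, 0.1379, 0.209]
orientation: [-1.571, 0.002, -0.033]
contact_force: [0.6, 0.8, -5.8]
width: 0.27
shift now-axes mm [ -10.2    9.  -421.2] shift in target axes [ -10.     9.  -421.2] turn rad [-0.     0.001 -0.002] t 39.05 w 0.27 F [ 0.6  0.8 -5.8]
```

View pics/w21.png

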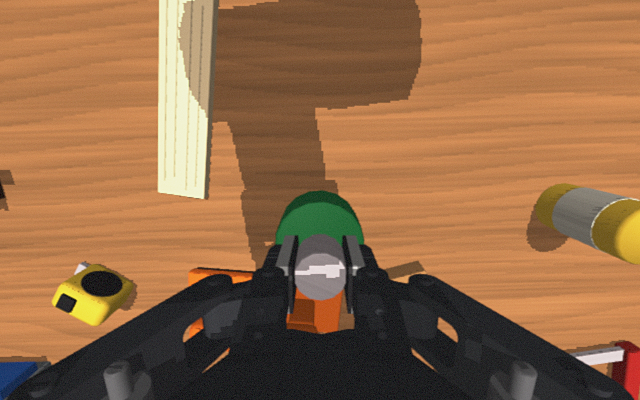

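The green weight is held, its knob at (320,277). Carry it over the red strip.

```bash
python3 -m handwheel '[1,-0.0008,0,-0.02,0,0,0,1,-0.0008,0,-0.03,0,0,0,1,-0.0008,0,-0.035,0,0,0,1,-0.0008,0,-0.035,0,0,0,1,-0.0008,0,-0.035,0,0,0,1,-0.0008,0,-0.035,0,0,0,1,-0.0008,0,-0.035,0,0,0,1,-0.0008,0,-0.035,0,0,0,1,-0.0008,0,-0.035,0,0,0,1,-0.0008,0,-0.035,0,0,0,1,-0.0008,0,-0.035,0,0,0,1,-0.0008,0,-0.032,0,0,0,1,0,0,-0.024,0,0,0,1,0,0,0,0,0,0,1,0,0.04,0,0,0,0,1,0,0.04,0,0,0,0,1,0,0.01,0,0,0,0,1,0,0,0,0,0,0,1,0,0,0,0,0,0]';  python3 d.py 595.8 -282.8 90 -1.9
python3 - <<'E'
from w import *
f=wrist("w22")
E
```

```text
time_s: 41.0
tcp_pos: [0.5983, -0.2829, 0.1215]
orientation: [-1.572, -0.002, -0.032]
contact_force: [-0.0, -0.7, -4.2]
width: 0.268
shift now-axes mm [-2.5 31.5  0. ] shift in target axes [-2.5 31.5 -0. ] turn rad [0.001 0.001 0.002] t 41.0 w 0.268 F [-0.  -0.7 -4.2]
```

View pics/w22.png

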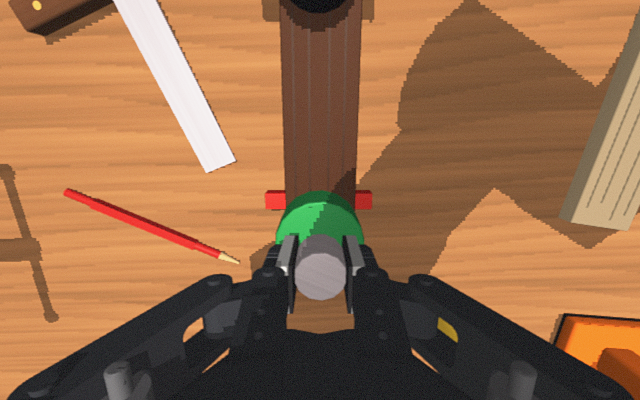

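The weight is centred over the red strip (275–362, 200). Lowering.

```bash
python3 -m handwheel '[1,-0.002,0.02,0,0,0,0,1,0,0.011,0,0,0,0,1,0,0,0,0,0,0,1,0,0,0,0,0,0]';python3 -m handwheel '[1,0,0.001,0,0,0,0,1,0,0.001,0,0,0,0,1,0,0,0,0,0,0]'; python3 d.py 595.8 -282.8 87 -1.9
```

```text
time_s: 41.45
tcp_pos: [0.5958, -0.283, 0.0902]
orientation: [-1.571, -0.001, -0.033]
contact_force: [-0.2, -0.3, -5.3]
width: 0.267
time_s: 41.75
tcp_pos: [0.5955, -0.2828, 0.0876]
orientation: [-1.571, -0.0, -0.033]
contact_force: [-0.1, 0.6, -4.9]
width: 0.271
shift now-axes mm [0.3 0.6 0. ] shift in target axes [0.3 0.6 0. ] turn rad [0. 0. 0.] t 41.75 w 0.271 F [-0.1  0.6 -4.9]
```

```bash
python3 -m handwheel '[1,0,0.0005,0,0,0,0,1,0,0,0,0,0,0]';python3 -m handwheel '[1,0,0.0005,0,0,0,0,1,0,0,0,0,0,0]';python3 -m handwheel '[1,0,0.0005,0,0,0,0,1,0,0,0,0,0,0]'
```

```text
time_s: 41.95
tcp_pos: [0.5954, -0.2828, 0.0868]
orientation: [-1.571, -0.0, -0.033]
contact_force: [-0.2, -0.1, -5.4]
width: 0.266
time_s: 42.15
tcp_pos: [0.5955, -0.2828, 0.0866]
orientation: [-1.571, -0.0, -0.033]
contact_force: [-0.5, -0.6, -3.8]
width: 0.268
time_s: 42.35
tcp_pos: [0.5955, -0.2829, 0.0865]
orientation: [-1.571, -0.001, -0.033]
contact_force: [-2.4, -0.1, 1.4]
width: 0.268
```

Contact: the board carries the weight. Release and rise.

```bash
python3 -m handwheel '[0.3,0,0,0,0,0,0,0,0,0,0,0,0,0,-0.4,0,0,0,0,0,0,-0.4,0,0,0,0,0,0,-0.4,0,-0.015,0,0,0,0,-0.4,0,-0.03,0,0,0,0,-1,0,-0.04,0,0,0,0,-1,0,-0.04,0,0,0,0,-1,0,0,0.04,0,0,0,-1,0,0,0.04,0,0,0,-1,0,0,0.04,0,0,0,-1,0,0,0.04,0,0,0,-1,0,0,0.04,0,0,0,-1,0,0,0.04,0,0,0,-1,0,0,0.04,0,0,0,-1,0,0,0.04,0,0,0,-1,0,0,0,0,0,0,-1,0,0,0,0,0,0]'
python3 - <<'E'
from w import *
a=np.radians(-1.9);ex=np.array([np.cos(a),np.sin(a)])
for n in("scene","side"):
    f=bot.grab_frame(n);np.savez(n+"23.npz",**f);I=f["image"];cv2.imwrite(f"pics/{n}23.png",I)
    uv,P=pts(f,hsvmask(f,(0,60,0),(20,255,140)))
    k=(abs(P[:,2]-.046)<.004)&(np.hypot(*(P[:,:2]-[.516,-.28]).T)<.14);Q=ray(f,uv[k],.046);print(n,"upper",rect(Q[:,:2]))
    uv,P=pts(f,np.ones((400,640)))
    for c in((436,-278),(596,-283)):
        k=(np.hypot(*(P[:,:2]*1000-c).T)<40)&(P[:,2]>.095);q=P[k];print(k.sum(),np.round(q.min(0)*1000),np.round(q.max(0)*1000))
    k=(np.hypot(*(P[:,:2]-[.665,.42]).T)<.06)&(P[:,2]>.05);print("bottle",np.round(P[k].max(0)*1000))
    print("maple",blob(f,hsvmask(f,*PALE),.016,(519,-11),.14,.005)[0])
E
```

```text
time_s: 44.15
tcp_pos: [0.6058, 0.0379, 0.2109]
orientation: [-1.571, -0.0, -0.031]
contact_force: [0.4, -0.8, 0.5]
width: 1.002
scene upper (array([ 517. , -280.8]), array([229.2,  55.4]), -2.0)
143 [ 424. -292.   96.] [ 450. -268.  117.]
169 [ 584. -297.   95.] [ 609. -272.  115.]
bottle [692. 458. 161.]
maple (array([519.6, -10.1]), array([231. ,  54.9]), -10.5)
side upper (array([ 514.3, -284.4]), array([230.4,  59.5]), -2.1)
145 [ 425. -295.   95.] [ 450. -270.  115.]
127 [ 584. -299.   95.] [ 610. -273.  116.]
bottle [690. 451. 160.]
maple (array([518.5, -13.6]), array([230.8,  61.9]), -10.7)
```

View pics/scene23.png

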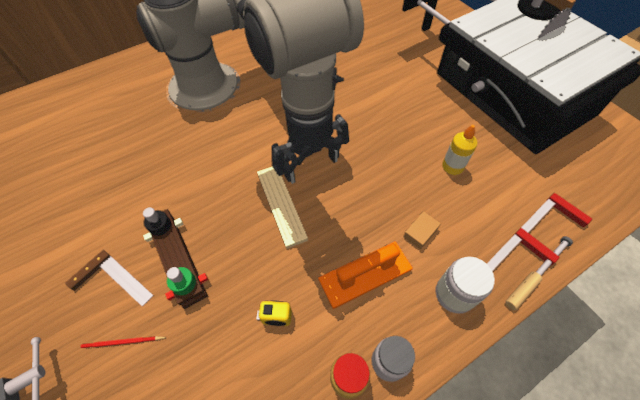

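View pics/side23.png

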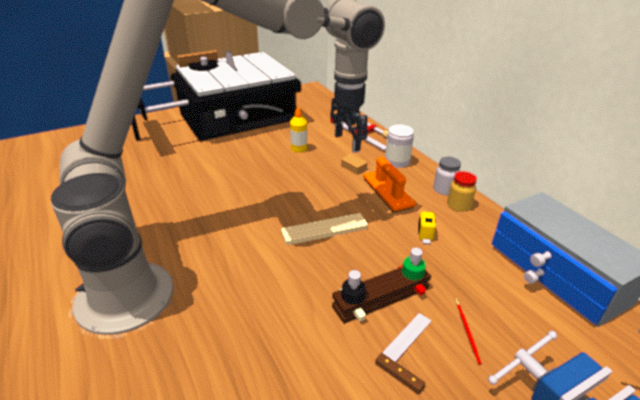

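The stack matches in both views. In the scene view the black weight stands at (155,222) over the pale strip and the green at (180,282) over the red strip. The upper board coincides with the lower board's first fix to within 0.5 mm in each camera, and the maple board and bottle have not moved. Handing in.

Run:
```python
from plant import bot
print(bot.hand_in())
```

```text
the job is handed in; nothing more can be done
None
```

The stack is built and handed in after about 44 s on the robot's clock. The pale strip lies on the near chalk line and the red strip on the far one, with the loose walnut board on the two strips. The black weight stands over the pale strip and the green weight over the red strip. Each weight was lowered in 0.5 to 1 mm steps until the force showed the board carrying it, then released.

**Last checks:**
- **Upper board:** in each fixed camera it lies within 0.5 mm and 0.2° of where the lower board was first measured.
- **Strips:** in the wrist camera, before the upper board went on, they were 159 mm apart (160 wanted) and covered the chalk lines.
- **Weights:** both knobs are within about 2–3 mm of their spots over the strips.
- **Maple board and glue bottle:** neither has moved, and the bottle is upright.
- **Gripper:** it was clear of everything at hand-in.

**Disagreement:** the three cameras differed by about 3–5 mm in absolute position. I therefore placed by the wrist camera and checked by comparing positions within a single camera. The red strip touched about 1.4 mm off line on the first try, so I lifted it slightly and set it down again. No check failed.

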